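# Fetch the lino block from behind the inks

## Task

On the print table, the lino-faced printing block lies on the plywood rack behind a tin, a bottle and a jar. First clear all three containers onto the grey side tray, then lay the block face up on the paper on the green mat, squarely inside the drawn outline, and only then put the tin, the bottle and the jar back, each on the black rubber coaster it came from, centred as it stood before. Set everything down gently, keep the containers upright, and leave the roll of tape where it lies.

Things in the scene. Friction and masses are not known exactly. Their poses are not given: they have to be found in the camera images.
- tin: Metal ink tin with a paper band, an upright cylinder 66 mm in diameter and 98 mm high, 0.25 to 0.5 kg. Origin: centre of its underside, z up. Stands on one of the three coasters at the start (which one varies).
- bottle: White plastic ink bottle with narrow black cap: body 54 mm in diameter up to 88 mm, then a shoulder, cap 26 mm in diameter, 115 mm high in all, 0.2 to 0.35 kg. Origin: centre of its underside, z up. Stands on one of the coasters (which one varies).
- jar: Amber glass jar with wide black lid: body 60 mm in diameter up to 70 mm, lid 64 mm in diameter from 70 to 88 mm, 88 mm high in all, 0.2 to 0.4 kg. Origin: centre of its underside, z up. Stands on one of the coasters (which one varies).
- block: Printing block of wood with a red-brown lino face and a cut lattice pattern on top, 56 mm (its x) by 100 mm (its y) by 24 mm high, about 0.12 kg. Origin: centre of its underside, z up (face up). Lies on the rack floor in the back row, about 100 mm behind (farther from the robot than) the row of coasters, its long side roughly along the row. Either end may face either way.
- tape: Roll of masking tape lying flat in the back row of the rack beside the block, ring 84 mm outside and 64 mm inside diameter, 25 mm high. Origin: centre of its underside. Stays where it is.
- tray: Grey plastic side tray, fixed, 310 mm (its x) by 130 mm (its y), rim 14 mm high, walls 5 mm, floor 5 mm thick. Origin: centre of its underside, on the table. Stands to the left or to the right of the rack (varies), with the mat on the other side. The three containers fit in a row along its x, 90 mm apart.
- mat: Green cutting mat, fixed, 220 mm (x) by 200 mm (y), 4 mm thick, with white paper on it and a dark drawn rectangle on the paper, 66 mm (x) by 110 mm (y) inside. Origin: on the table, below the centre of the drawn rectangle. On the other side of the rack from the tray.
- coaster_left: Round black rubber coaster fixed on the front of the plywood rack, the one farthest to the robot's left (+y), 90 mm in diameter, 4 mm thick. Origin: centre of its underside, 6 mm above the table (top at 10 mm); its y runs along the row of coasters, its x away from the robot towards the back row.
- coaster_mid: The middle rubber coaster, as the left one. Neighbouring coasters are about 104 mm apart. The rack (350 mm along the row by 250 mm deep, floor 6 mm thick, fixed) has a back lip 30 mm high, some 63 mm behind the middle line of the back row, and 20 mm end lips beside the back row.
- coaster_right: The rubber coaster farthest to the robot's right (-y), as the left one.

How it is judged:
By the outcome, as a careful person would: the job done as asked, in the order asked, and still so for the second after the job is handed in, with the robot touching nothing.
It also fails if it takes over 147 s, if anything falls off the work surface, if the arm or the gripper's body presses on something with over 40 N, if the wrist force passes 120 N, or if a joint passes its speed limit or range.

## Robot

A 7-joint arm with a two-finger parallel gripper is mounted at the origin on the work surface. World frame = base frame: x ahead of the robot, y to its left, z up, the work surface at z = 0. Lengths are in m, angles in rad, forces in N, time in s.
With the tool pointing down it reaches from about 0.4 to 0.85 m from the base axis. Payload 10.4 kg.
Tool frame: the origin (TCP) lies on the centre line of the jaws, within the pads' length; the fingertips stand 11 mm ahead of it and the grasp point (between the pads) lies 8 mm behind it (tip_reach is the distance from the TCP to the fingertips, in m); z points along the fingers, y is the line along which they close (so a half turn about z gives the same grasp; the last joint's range is limited). The gripper opens to 85 mm and grips with 20 to 120 N. Pads are 22 mm wide; open, the fingers measure 114 mm over their backs; the gripper's body (76 mm by 85 mm) begins 54 mm behind the grasp point. The pads swing forward as they close: fully open they stand 13 mm farther back than shut.
Start: joints at [1.32, 0.332, -0.065, 1.46, 0.022, 1.35, -0.088], TCP at [0.141, -0.609, 0.219] pointing down, gripper open.
Joint ranges: [-2.6, 2.6], [-0.5, 2.12], [-1.47, 1.34], [0.16, 2.42], [-1.27, 4.41], [0.06, 2.06], [-2.6, 2.6]. Speed limits (rad/s): [2.22, 2.22, 2.79, 2.79, 3.14, 3.14, 3.14].

## Interface

Orientations are given as a unit quaternion [x, y, z, w].
In Python, from workcell import get_obs, camera, hand_in, tip_reach gives the robot as it stands. The module is installed in compiled form; this text tells all that it offers.
- The arm moves only by the tool move_arm, never from a script. Its argument "plan" is a list of rows, each an object with "delta_pos": the shift along the tool's x, y, z in m, a list of three; "turn": the turn, a rotation vector about the tool's x, y, z in rad, a list of three; "fingers": the closure, from 0 (fully open) to 1 (shut). A call has 1 to 12 rows; each row is the pose to reach, as a shift and turn from the pose commanded when the call began, along the tool's axes at that moment; what a row does not reach only later rows make up. A row lasts 1/8 s, in which the tool goes at most 62.5 mm and 10.7 degrees, less where a joint would pass 70% of its speed; a pose out of reach is approached as far as the arm can. A call with a gripper value outside its range is refused whole. The fingers move at their own pace and stop on an object; "force" is the grip in N (left out, the last holds). Time passes only in rows, so rows that repeat a pose let the fingers close. It gives the time, the measured TCP pose, the force, the opening and the grip force at its end, in the units of the state.
- get_obs(): the state, without advancing time (a new reading comes with each control period).
- camera(name): name is "scene" or "top" or "wrist"; returns a dict with "color" (420x560x3 uint8, red, green, blue), "range_z" (420x560 float32, m along the optical axis (not along the pixel's ray), 0 where there is no reading), "fx", "fy", "cx", "cy" (pixels), "R" (3x3) and "t" (3): a world point X has camera coordinates R X + t; the wrist camera has in their place "tool_from_camera" (4x4, takes a point from camera to tool coordinates, whose origin is the TCP and whose axes are the flange's). Camera axes: x right, y down, z forward; pixel columns grow to the right and rows downward; lengths in m; the calibration is good to about 2 mm. A picture is of the moment at which its call begins: read the wrist's pose just before it.
- hand_in(): hands the job in; it is judged then, once.
The state is a dict: "clock": time; "joint_pos": joint angles; "joint_velocities": joint speeds; "tau": joint torques, N m; "position": TCP position; "ee_rot": TCP orientation; "ft_force": force on the tool from outside, world axes, zero at the start; "torque": the same for the moment, N m; "grip_width": opening from 0.0 (shut) to 1.0 (fully open); "grasp_force": force on a finger pad.
Only numpy, scipy, OpenCV 4.12 (cv2) and the standard library are available. Lean on these libraries where they do the work, as an engineer would, in place of code of your own. Each camera call takes 0.05 s, during which the arm holds its last target. There are 200 camera calls.

## Working session

There is one attempt and no reset: what is moved stays moved. The work goes in short steps, Python scripts to look and compute and a tool call to move; the robot and the scene stay as the last step left them, time stands still between calls to the robot, and variables do not carry over. Pictures are saved under pics/ and viewed, at most 14 in all, crops included, and the job is handed in when it is done.

Besides the shell and the picture viewer there is one more tool, called after "Call:" as a command line: name --argument value ..., lists and objects as JSON in quotes. move_arm: Moves the arm, as the interface text tells. Its arguments: {"type":"object","properties":{"plan":{"type":"array","items":{"type":"object","properties":{"delta_pos":{"type":"array","items":{"type":"number"}},"turn":{"type":"array","items":{"type":"number"}},"fingers":{"type":"number"}}}},"force":{"type":"number"}},"required":["plan"]}

```bash
mkdir -p pics; ls
cat > h.py <<'E'
import numpy as np, cv2
from workcell import get_obs, camera, hand_in, tip_reach
def save(c,n): cv2.imwrite('pics/'+n+'.png', cv2.cvtColor(c['color'],cv2.COLOR_RGB2BGR))
def cloud(c):
    z=c['range_z']; v,u=np.indices(z.shape)
    P=np.stack([(u-c['cx'])/c['fx']*z,(v-c['cy'])/c['fy']*z,z],-1)
    W=(P-c['t'])@c['R']; W[z==0]=np.nan
    return W
def ray(c,uv,h):
    uv=np.atleast_2d(np.array(uv,float))
    d=np.stack([(uv[:,0]-c['cx'])/c['fx'],(uv[:,1]-c['cy'])/c['fy'],np.ones(len(uv))],-1)@c['R']
    o=-c['R'].T@c['t']; s=(h-o[2])/d[:,2]
    return o+d*s[:,None]
E
python3 - <<'E'
from h import *
o=get_obs(); print({k:np.round(v,3).tolist() for k,v in o.items()}, tip_reach)
for n in('top','scene'):
    c=camera(n); save(c,n); print(n,c['fx'],c['cx'],c['cy'],np.round(c['R'],3).tolist(),np.round(c['t'],3))
    np.savez('pics/'+n+'.npz',**c)
E
```

```text
pics
{'clock': 0.0, 'joint_pos': [1.32, 0.333, -0.065, 1.461, 0.022, 1.35, -0.088], 'joint_velocities': [0.0, -0.001, -0.001, 0.001, -0.001, -0.0, -0.0], 'tau': [0.001, -62.544, 0.049, -39.162, 0.016, 0.01, 0.0], 'position': [0.141, -0.608, 0.218], 'ee_rot': [0.994, 0.114, -0.0, -0.001], 'ft_force': [0.988, -0.283, -0.184], 'torque': [-0.006, 0.012, -0.016], 'grasp_force': 0.0, 'grip_width': 1.001} 0.011
top 475.958074300274 287.8717860598094 212.2644080040407 [[0.02, -0.999, 0.032], [-0.996, -0.023, -0.089], [0.089, -0.03, -0.996]] [-0.024  0.563  0.926]
scene 398.28355037987376 280.5257570401734 211.03000084384337 [[0.388, 0.921, 0.022], [0.541, -0.208, -0.815], [-0.746, 0.328, -0.58]] [-0.222 -0.277  1.445]
```

View pics/top.png

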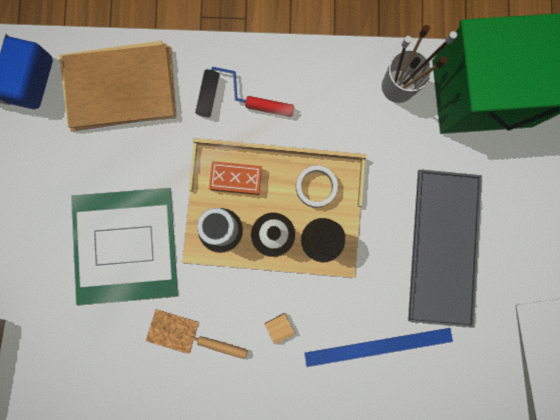

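View pics/scene.png

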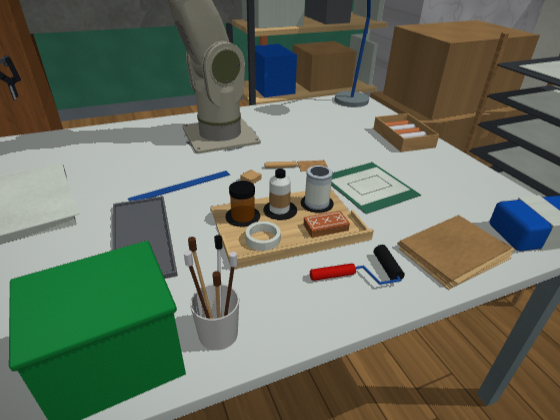

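The top view has left = +y. The tin (219,229), bottle (272,234) and jar (322,240) stand on the left, mid and right coasters. The block is at (236,177), the tape at (317,186), the mat outline at (124,246) and the tray at (446,248). The brush cup and green box sit beyond the tray's far end.

Run:
```python
from h import *
c=dict(np.load('pics/top.npz')); W=cloud(c); hsv=cv2.cvtColor(c['color'],cv2.COLOR_RGB2HSV)
v,u=np.indices(W.shape[:2])
def box(a,b,d,e): return (u>a)&(u<b)&(v>d)&(v<e)
reg=box(185,370,190,280)
for n,uv,h in(('tin',(219,229),.108),('bottle',(272,234),.125),('jar',(322,240),.098)):
    m=(abs(u-uv[0])<30)&(abs(v-uv[1])<30)&(abs(W[...,2]-h)<.008)
    (cx,cy),r=cv2.minEnclosingCircle(W[m][:,:2].astype(np.float32)*1000)
    (ex,ey),_,_=cv2.fitEllipse(cv2.convexHull(np.stack([u[m],v[m]],-1).astype(np.int32)))
    print(n,m.sum(),np.round([cx,cy,r],1),'ray',np.round(ray(c,(ex,ey),h)[0]*1000,1), np.nanmedian(W[m][:,2]))
def rect(mask,h,n):
    cs,_=cv2.findContours(mask.astype(np.uint8),cv2.RETR_EXTERNAL,cv2.CHAIN_APPROX_NONE); k=max(cs,key=cv2.contourArea)
    P=ray(c,k[:,0],h)[:,:2].astype(np.float32)*1000
    (x,y),(w,l),a=cv2.minAreaRect(P); print(n,np.round([x,y,w,l,a],1), 'z',np.nanmedian(W[mask][:,2]))
red=((hsv[...,0]<9)|(hsv[...,0]>172))&(hsv[...,1]>140)&box(200,275,150,205)
k=cv2.morphologyEx(red.astype(np.uint8),cv2.MORPH_CLOSE,np.ones((9,9)))>0
rect(k,.030,'block')
rect((c['color'].max(-1)<110)&box(395,495,160,335)&(hsv[...,1]<60),.014,'tray')
rect((hsv[...,0]>65)&(hsv[...,0]<95)&(hsv[...,1]>100)&box(60,190,175,315),.004,'mat')
d=(c['color'].max(-1)<130)&box(88,160,220,272); rect(d,.004,'outline outer')
# inside of outline
ins=(~d)&box(88,160,220,272); nl,lab,st,ce=cv2.connectedComponentsWithStats(ins.astype(np.uint8),connectivity=4)
rect(lab==lab[246,124],.004,'outline inner')
t=(abs(W[...,2]-.031)<.006)&box(290,345,160,210); P=W[t][:,:2]
print('tape',cv2.minEnclosingCircle(P.astype(np.float32)*1000))
print('table z',np.nanmedian(W[box(280,400,340,346)][:,2]),'mat',np.nanmedian(W[box(105,140,235,255)][:,2]))
# coasters (dark)
dk=(c['color'].max(-1)<70)&reg
print('cam',np.round(-c['R'].T@c['t'],3))
# brush cup highest extents
b=box(370,560,0,170)&(W[...,2]>.03); Q=W[b]; print('clutter min x,y max',np.nanmin(Q,0),np.nanmax(Q,0))
s=dict(np.load('pics/scene.npz'));
```

```text
tin 1098 [528.1 122.   33.9] ray [527.9 121.7 108. ] 0.10978103630144623
bottle 165 [517.3  16.4  12.8] ray [517.3  16.4 125. ] 0.1261903589426634
jar 940 [513.2 -83.5  31.8] ray [513.1 -83.2  98. ] 0.09906683334524169
block [630.1  94.2  95.9  53.7  86.4] z 0.031152223672898924
tray [ 501.1 -333.6  132.8  309.4   86. ] z 0.00648065771533695
mat [454.5 251.7 128.5  77.7   5.7] z 0.005238552509142173
outline outer [453.2 365.7   6.3   1.9  72.8] z 0.0061762898585862105
outline inner [490.2 314.9 100.4 141.9   1.3] z 0.0056239497245465005
tape ((617.72119140625, -68.29493713378906), 42.01795196533203)
table z 0.0021731924890287585 mat 0.005547828959867763
cam [0.479 0.017 0.972]
clutter min x,y max [ 0.72464033 -0.52814282  0.03001014] [ 0.91839355 -0.19744256  0.22244733]
```

```bash
cat >> h.py <<'E'
from scipy.spatial.transform import Rotation as Ro
def go(*wps):
    o=get_obs(); R=Ro.from_quat(o['ee_rot']); p=np.array(o['position'])
    print('now',np.round(p*1000,1),'clock',round(o['clock'],2),'grip',round(o['grip_width'],3),round(o['grasp_force'],1),'ft',np.round(o['ft_force'],1),'j7',np.round(o['joint_pos'][6],2))
    for x,y,z,yaw in wps:
        T=Ro.from_euler('z',yaw,degrees=True)*Ro.from_euler('x',180,degrees=True)
        print('->',(x,y,z,yaw),'d',np.round(R.inv().apply(np.array([x,y,z])/1000-p),4).tolist(),'turn',np.round((R.inv()*T).as_rotvec(),3).tolist())
E
python3 - <<'E'
from h import *
c=dict(np.load('pics/top.npz')); g=cv2.cvtColor(c['color'],cv2.COLOR_RGB2GRAY)
S=4; a,b,d,e=80,165,212,280
G=cv2.resize(g[d:e,a:b],None,fx=S,fy=S,interpolation=cv2.INTER_CUBIC)
m=cv2.adaptiveThreshold(G,255,cv2.ADAPTIVE_THRESH_MEAN_C,cv2.THRESH_BINARY_INV,41,12)
cs,hi=cv2.findContours(m,cv2.RETR_CCOMP,cv2.CHAIN_APPROX_NONE)
for k,h in zip(cs,hi[0]):
    if cv2.contourArea(k)>20000:
        uv=(k[:,0]+.5)/S-.5+[a,d]; P=ray(c,uv,.004)[:,:2].astype(np.float32)*1000
        print('hole' if h[3]>=0 else 'outer',np.round(np.hstack(cv2.minAreaRect(P)),1))
go((513,-83.3,200,-4))
w=camera('wrist'); save(w,'wrist0'); print(np.round(w['tool_from_camera'],3).tolist(), w['fx'])
E
```

```text
outer [491.7 316.   73.  116.8   5.9]
hole [491.5 316.1  65.7 109.7   6. ]
now [ 141.1 -608.5  217.8] clock 0.1 grip 0.997 0.0 ft [-0.2 -1.  -0.3] j7 -0.09
-> (513, -83.3, 200, -4) d [0.4809, -0.4276, 0.0183] turn [-0.001, 0.0, 0.298]
[[-0.0, -0.959, -0.285, 0.073], [1.0, -0.0, -0.0, 0.001], [-0.0, -0.285, 0.959, -0.156], [0.0, 0.0, 0.0, 1.0]] 330.25406667618336
```

View pics/wrist0.png

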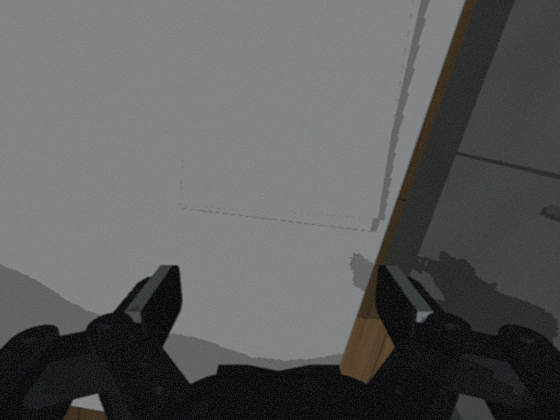

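The wrist view shows the open fingers at (168,265) and (390,265), over bare table, with the table edge on the right.

Run:
```python
from h import *
w=camera('wrist'); z=w['range_z']; v,u=np.indices(z.shape)
P=np.stack([(u-w['cx'])/w['fx']*z,(v-w['cy'])/w['fy']*z,z],-1); T=w['tool_from_camera']; Q=P@T[:3,:3].T+T[:3,3]
m=(z>0)&(z<.22)&(v>255)
for s in(-1,1):
    k=Q[m&(Q[...,1]*s>.01)&(Q[...,2]>-.03)]; print(s,len(k),np.round(np.percentile(k,[0.5,50,99.5],axis=0)*1000,1).tolist())
```

```text
-1 116 [[-9.2, -45.2, -29.9], [1.1, -41.3, -28.5], [11.8, -40.8, -26.0]]
1 116 [[-10.3, 43.7, -30.0], [1.8, 44.2, -28.4], [11.8, 49.0, -25.9]]
```

Call:
move_arm --plan '[{"delta_pos": [0.12,-0.12,0.0],"turn": [0,0,0.08]},{"delta_pos": [0.24,-0.22,0.0],"turn": [0,0,0.15]},{"delta_pos": [0.36,-0.32,0.0],"turn": [0,0,0.22]},{"delta_pos": [0.48,-0.428,0.018],"turn": [0,0,0.298]},{"delta_pos": [0.48,-0.428,0.018],"turn": [0,0,0.298]},{"delta_pos": [0.48,-0.428,0.018],"turn": [0,0,0.298]},{"delta_pos": [0.48,-0.428,0.018],"turn": [0,0,0.298]},{"delta_pos": [0.48,-0.428,0.018],"turn": [0,0,0.298]},{"delta_pos": [0.48,-0.428,0.018],"turn": [0,0,0.298]},{"delta_pos": [0.48,-0.428,0.018],"turn": [0,0,0.298]},{"delta_pos": [0.48,-0.428,0.018],"turn": [0,0,0.298]},{"delta_pos": [0.48,-0.428,0.018],"turn": [0,0,0.298]}]' --force 40

```text
validation failed for argument at $.pl...
```

Run:
```python
from h import *
w=camera('wrist'); z=w['range_z']; print(w['cx'],w['cy'],w['fx'],w['fy'])
for r in (262,268,275,290,310,330): print(r,np.round(z[r,[150,160,168,174,178,385,390,400]],3))
```

```text
278.26864843926836 209.53000623935256 330.25406667618336 330.25406667618336
262 [0.408 0.408 0.41  0.41  0.41  1.11  1.074 1.005]
268 [0.412 0.134 0.134 0.135 0.141 0.135 0.136 0.996]
275 [0.414 0.129 0.129 0.136 0.14  0.133 0.129 0.128]
290 [0.119 0.118 0.127 0.134 0.141 0.132 0.126 0.118]
310 [0.109 0.119 0.127 0.136 0.139 0.132 0.127 0.116]
330 [0.109 0.119 0.127 0.438 0.437 1.314 0.127 0.117]
```

Call:
move_arm --plan '[{"delta_pos": [0.12,-0.12,0.0],"turn": [0.0,0.0,0.08],"fingers": 0.0},{"delta_pos": [0.24,-0.22,0.0],"turn": [0.0,0.0,0.15],"fingers": 0.0},{"delta_pos": [0.36,-0.32,0.0],"turn": [0.0,0.0,0.22],"fingers": 0.0},{"delta_pos": [0.48,-0.428,0.018],"turn": [0.0,0.0,0.298],"fingers": 0.0},{"delta_pos": [0.48,-0.428,0.018],"turn": [0.0,0.0,0.298],"fingers": 0.0},{"delta_pos": [0.48,-0.428,0.018],"turn": [0.0,0.0,0.298],"fingers": 0.0},{"delta_pos": [0.48,-0.428,0.018],"turn": [0.0,0.0,0.298],"fingers": 0.0},{"delta_pos": [0.48,-0.428,0.018],"turn": [0.0,0.0,0.298],"fingers": 0.0},{"delta_pos": [0.48,-0.428,0.018],"turn": [0.0,0.0,0.298],"fingers": 0.0},{"delta_pos": [0.48,-0.428,0.018],"turn": [0.0,0.0,0.298],"fingers": 0.0},{"delta_pos": [0.48,-0.428,0.018],"turn": [0.0,0.0,0.298],"fingers": 0.0},{"delta_pos": [0.48,-0.428,0.018],"turn": [0.0,0.0,0.298],"fingers": 0.0}]' --force 40

```text
clock: 1.75
position: [0.5125, -0.082, 0.2003]
ee_rot: [0.999, -0.034, -0.0, -0.0]
ft_force: [-0.4, -1.1, -0.6]
grip_width: 0.996
grasp_force: 0.0
```

Run:
```python
from h import *
go()
for n in('scene',):
    c=camera(n); W=cloud(c); save(c,'scene1')
    m=(abs(W[...,0]-.5125)<.02)&(abs(W[...,1]+.082)<.07)&(W[...,2]>.12)
    for s in(-1,1):
        k=W[m&((W[...,1]+.082)*s>.03)]; print(n,s,len(k),np.round(np.percentile(k,[0,2,50],axis=0),3).tolist())
w=camera('wrist'); save(w,'wrist1')
```

```text
now [512.5 -82.  200.3] clock 1.75 grip 0.996 0.0 ft [-0.4 -1.1 -0.6] j7 -1.64
scene -1 1107 [[0.494, -0.152, 0.227], [0.5, -0.151, 0.237], [0.521, -0.121, 0.326]]
scene 1 516 [[0.503, -0.052, 0.223], [0.508, -0.051, 0.23], [0.526, -0.03, 0.291]]
```

View pics/wrist1.png

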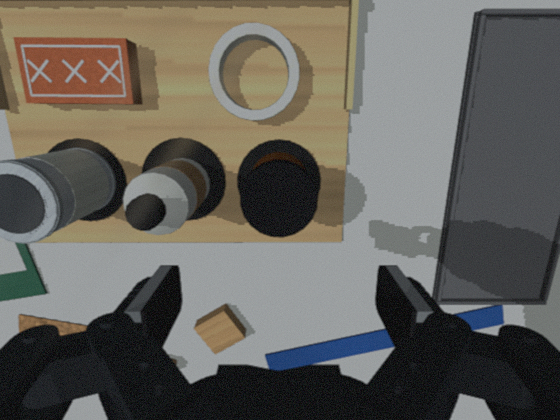

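View pics/scene1.png

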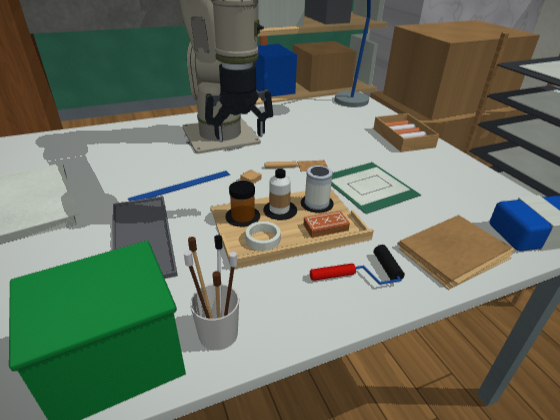

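The wrist view shows the jar centred between the fingers at column 279, as wanted. Both cameras put the open fingertips about 25 mm behind the TCP, against the stated 11 mm ahead, so I'll check how they swing as they close.

Call:
move_arm --plan '[{"delta_pos": [0.0,0.0,0.0],"turn": [0.0,0.0,0.0],"fingers": 0.3},{"delta_pos": [0.0,0.0,0.0],"turn": [0.0,0.0,0.0],"fingers": 0.3},{"delta_pos": [0.0,0.0,0.0],"turn": [0.0,0.0,0.0],"fingers": 0.3},{"delta_pos": [0.0,0.0,0.0],"turn": [0.0,0.0,0.0],"fingers": 0.3}]'

```text
clock: 2.35
position: [0.5121, -0.0837, 0.2006]
ee_rot: [0.999, -0.035, 0.0, 0.0]
ft_force: [-0.0, 1.1, -0.2]
grip_width: 0.699
grasp_force: 0.0
```

```bash
cat >> h.py <<'E'
def wcloud():
    w=camera('wrist'); z=w['range_z']; v,u=np.indices(z.shape)
    P=np.stack([(u-w['cx'])/w['fx']*z,(v-w['cy'])/w['fy']*z,z],-1); T=w['tool_from_camera']
    return w,P@T[:3,:3].T+T[:3,3]
def tips():
    w,Q=wcloud(); z=w['range_z']; v,u=np.indices(z.shape); m=(z>0)&(z<.2)&(abs(Q[...,0])<.014)&(abs(Q[...,1])<.07)&(v>200)&(Q[...,2]>-.07)
    for s in(-1,1):
        k=Q[m&(Q[...,1]*s>.0)]; 
        if len(k): print('tip',s,len(k),np.round([np.percentile(k[:,2],99.5),np.abs(k[k[:,2]>np.percentile(k[:,2],70)][:,1]).min(),np.median(k[:,2])],4).tolist())
E
python3 - <<'E'
from h import *
go((513,-83.3,200,-4)); tips()
E
```

```text
now [512.1 -83.7 200.6] clock 2.35 grip 0.699 0.0 ft [-0.   1.1 -0.2] j7 -1.64
-> (513, -83.3, 200, -4) d [0.0009, -0.0005, 0.0006] turn [0.0, -0.0, -0.001]
tip -1 3875 [-0.0194, 0.0284, -0.0525]
tip 1 3865 [-0.0193, 0.0306, -0.0524]
```

At 60 mm opening the tips are about 19 mm behind the TCP. I'll descend to a height that is safe under either geometry, then check.

Call:
move_arm --plan '[{"delta_pos": [0.001,-0.0,0.0],"turn": [0.0,0.0,0.0],"fingers": 0.0},{"delta_pos": [0.001,-0.0,0.03],"turn": [0.0,0.0,0.0],"fingers": 0.0},{"delta_pos": [0.001,-0.0,0.07],"turn": [0.0,0.0,0.0],"fingers": 0.0},{"delta_pos": [0.001,-0.0,0.11],"turn": [0.0,0.0,0.0],"fingers": 0.0},{"delta_pos": [0.001,-0.0,0.145],"turn": [0.0,0.0,0.0],"fingers": 0.0},{"delta_pos": [0.001,-0.0,0.145],"turn": [0.0,0.0,0.0],"fingers": 0.0},{"delta_pos": [0.001,-0.0,0.145],"turn": [0.0,0.0,0.0],"fingers": 0.0},{"delta_pos": [0.001,-0.0,0.145],"turn": [0.0,0.0,0.0],"fingers": 0.0}]'

```text
clock: 3.4
position: [0.5143, -0.0838, 0.0572]
ee_rot: [0.999, -0.035, 0.001, 0.0]
ft_force: [0.1, -0.6, 0.6]
grip_width: 1.0
grasp_force: 0.0
```

Run:
```python
from h import *
go((513,-83.3,55,-4)); tips()
w,Q=wcloud(); save(w,'wrist2'); z=w['range_z']
m=(abs(Q[...,1])<.036)&(abs(Q[...,0])<.04)&(abs(Q[...,2]+.042)<.006)&(z>0)
h=Q[m]; print(m.sum(), np.round(np.median(h[:,2]),4)); print(cv2.minEnclosingCircle(h[:,:2].astype(np.float32)*1000))
```

```text
now [514.3 -83.8  57.2] clock 3.4 grip 1.0 0.0 ft [ 0.1 -0.6  0.6] j7 -1.73
-> (513, -83.3, 55, -4) d [-0.0013, -0.0004, 0.0022] turn [0.001, -0.003, -0.0]
tip -1 7876 [-0.0278, 0.0, -0.0413]
tip 1 8316 [-0.028, 0.0, -0.0413]
18194 -0.0413
((2.465325355529785, 0.9679388999938965), 32.323238372802734)
```

View pics/wrist2.png

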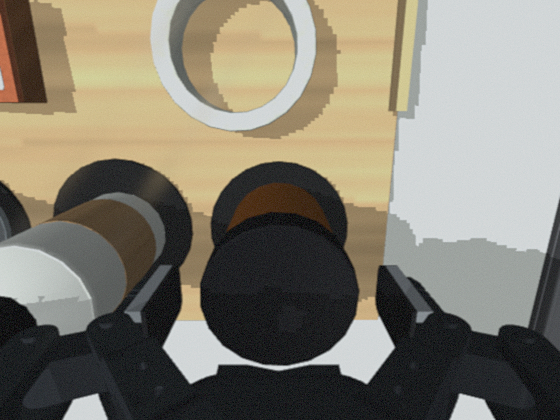

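The jar lid is centred between the fingers, rows 215–365 around (279,290). The tips sit 14 mm below the lid top. I'll go 5 mm deeper and close.

Call:
move_arm --plan '[{"delta_pos": [0.001,0.0005,0.005],"turn": [0.0,0.0,0.0],"fingers": 0.0},{"delta_pos": [0.001,0.0005,0.006],"turn": [0.0,0.0,0.0],"fingers": 0.1},{"delta_pos": [0.001,0.0005,0.006],"turn": [0.0,0.0,0.0],"fingers": 0.2},{"delta_pos": [0.001,0.0005,0.006],"turn": [0.0,0.0,0.0],"fingers": 0.4},{"delta_pos": [0.001,0.0005,0.006],"turn": [0.0,0.0,0.0],"fingers": 0.4},{"delta_pos": [0.001,0.0005,0.006],"turn": [0.0,0.0,0.0],"fingers": 0.4}]' --force 40

```text
clock: 4.25
position: [0.5142, -0.0841, 0.0497]
ee_rot: [0.999, -0.035, 0.0, 0.0]
ft_force: [-1.7, 0.5, 4.9]
grip_width: 0.737
grasp_force: 44.0
```

Run:
```python
from h import *
go((514,-84,120,-4),(591,-339.5,120,-4),(591,-339.5,60,-4)); tips()
```

```text
now [514.2 -84.1  49.7] clock 4.25 grip 0.737 44.0 ft [-1.7  0.5  4.9] j7 -1.73
-> (514, -84, 120, -4) d [-0.0002, -0.0001, -0.0703] turn [0.0, -0.0, -0.0]
-> (591, -339.5, 120, -4) d [0.0946, 0.2493, -0.0702] turn [0.0, -0.0, -0.0]
-> (591, -339.5, 60, -4) d [0.0945, 0.2493, -0.0102] turn [0.0, -0.0, -0.0]
tip -1 8128 [-0.0255, 0.0003, -0.0488]
tip 1 8483 [-0.0256, 0.0, -0.0487]
```

Call:
move_arm --plan '[{"delta_pos": [0.0,0.0,-0.03],"turn": [0.0,0.0,0.0],"fingers": 0.4},{"delta_pos": [0.0,0.0,-0.07],"turn": [0.0,0.0,0.0],"fingers": 0.4},{"delta_pos": [0.015,0.04,-0.07],"turn": [0.0,0.0,0.0],"fingers": 0.4},{"delta_pos": [0.034,0.09,-0.07],"turn": [0.0,0.0,0.0],"fingers": 0.4},{"delta_pos": [0.053,0.14,-0.07],"turn": [0.0,0.0,0.0],"fingers": 0.4},{"delta_pos": [0.072,0.19,-0.07],"turn": [0.0,0.0,0.0],"fingers": 0.4},{"delta_pos": [0.087,0.23,-0.07],"turn": [0.0,0.0,0.0],"fingers": 0.4},{"delta_pos": [0.0945,0.249,-0.06],"turn": [0.0,0.0,0.0],"fingers": 0.4},{"delta_pos": [0.0945,0.249,-0.04],"turn": [0.0,0.0,0.0],"fingers": 0.4},{"delta_pos": [0.0945,0.249,-0.02],"turn": [0.0,0.0,0.0],"fingers": 0.4},{"delta_pos": [0.0945,0.249,-0.005],"turn": [0.0,0.0,0.0],"fingers": 0.4},{"delta_pos": [0.0945,0.249,-0.005],"turn": [0.0,0.0,0.0],"fingers": 0.4}]'

```text
clock: 5.8
position: [0.59, -0.3379, 0.0529]
ee_rot: [0.999, -0.035, -0.001, -0.001]
ft_force: [0.9, -0.6, -1.5]
grip_width: 0.735
grasp_force: 45.4
```

Run:
```python
from h import *
go((590.8,-339.8,44.7,-4))
```

```text
now [ 590.  -337.9   52.9] clock 5.8 grip 0.735 45.4 ft [ 0.9 -0.6 -1.5] j7 -1.36
-> (590.8, -339.8, 44.7, -4) d [0.0009, 0.0018, 0.0082] turn [-0.001, 0.002, 0.001]
```

Call:
move_arm --plan '[{"delta_pos": [0.0005,0.001,0.002],"turn": [0.0,0.0,0.0],"fingers": 0.4},{"delta_pos": [0.0005,0.001,0.004],"turn": [0.0,0.0,0.0],"fingers": 0.4},{"delta_pos": [0.0005,0.001,0.006],"turn": [0.0,0.0,0.0],"fingers": 0.4},{"delta_pos": [0.0005,0.001,0.0075],"turn": [0.0,0.0,0.0],"fingers": 0.4},{"delta_pos": [0.0005,0.001,0.0075],"turn": [0.0,0.0,0.0],"fingers": 0.4}]'

```text
clock: 6.42
position: [0.5913, -0.3402, 0.0469]
ee_rot: [0.999, -0.035, -0.0, -0.0]
ft_force: [-0.7, 0.0, -2.7]
grip_width: 0.734
grasp_force: 45.4
```

Call:
move_arm --plan '[{"delta_pos": [0.0,0.0,0.0015],"turn": [0.0,0.0,0.0],"fingers": 0.4},{"delta_pos": [0.0,0.0,0.0022],"turn": [0.0,0.0,0.0],"fingers": 0.4},{"delta_pos": [0.0,0.0,0.0022],"turn": [0.0,0.0,0.0],"fingers": 0.4},{"delta_pos": [0.0,0.0,0.0022],"turn": [0.0,0.0,0.0],"fingers": 0.2},{"delta_pos": [0.0,0.0,0.0022],"turn": [0.0,0.0,0.0],"fingers": 0.0},{"delta_pos": [0.0,0.0,0.0022],"turn": [0.0,0.0,0.0],"fingers": 0.0},{"delta_pos": [0.0,0.0,-0.02],"turn": [0.0,0.0,0.0],"fingers": 0.0},{"delta_pos": [0.0,0.0,-0.06],"turn": [0.0,0.0,0.0],"fingers": 0.0},{"delta_pos": [0.0,0.0,-0.11],"turn": [0.0,0.0,0.0],"fingers": 0.0},{"delta_pos": [0.0,0.0,-0.15],"turn": [0.0,0.0,0.0],"fingers": 0.0}]'

```text
clock: 7.68
position: [0.5918, -0.3402, 0.2013]
ee_rot: [0.999, -0.035, 0.001, 0.001]
ft_force: [1.6, -1.0, -0.3]
grip_width: 1.0
grasp_force: 0.0
```

Run:
```python
from h import *
go((516.5,15.5,195,-4)); tips()
w,Q=wcloud(); z=w['range_z']
print('palm',np.round(Q[[375,390,405,415],280],3).tolist(), z[390,280])
c=camera('top'); W=cloud(c); m=(abs(W[...,2]-.094)<.006)&(abs(W[...,0]-.59)<.05)&(abs(W[...,1]+.34)<.05)
print(m.sum(),cv2.minEnclosingCircle(W[m][:,:2].astype(np.float32)*1000))
np.savez('pics/top2.npz',**c)
```

```text
now [ 591.8 -340.2  201.3] clock 7.67 grip 1.0 0.0 ft [ 1.6 -1.  -0.3] j7 -1.32
-> (516.5, 15.5, 195, -4) d [-0.1, -0.3496, 0.0056] turn [0.001, -0.003, -0.0]
tip -1 3376 [-0.0271, 0.0411, -0.0504]
tip 1 3376 [-0.0267, 0.043, -0.0505]
palm [[0.012, 0.001, -0.09], [0.013, 0.001, -0.096], [0.012, 0.001, -0.099], [0.013, 0.001, -0.102]] 0.07477243
831 ((590.4982299804688, -338.8176574707031), 32.275238037109375)
```

Call:
move_arm --plan '[{"delta_pos": [-0.015,-0.05,0.0],"turn": [0.0,0.0,0.0],"fingers": 0.0},{"delta_pos": [-0.03,-0.105,0.0],"turn": [0.0,0.0,0.0],"fingers": 0.0},{"delta_pos": [-0.046,-0.16,0.0],"turn": [0.0,0.0,0.0],"fingers": 0.0},{"delta_pos": [-0.061,-0.215,0.0],"turn": [0.0,0.0,0.0],"fingers": 0.0},{"delta_pos": [-0.077,-0.27,0.0],"turn": [0.0,0.0,0.0],"fingers": 0.0},{"delta_pos": [-0.092,-0.325,0.0],"turn": [0.0,0.0,0.0],"fingers": 0.0},{"delta_pos": [-0.1,-0.3496,0.005],"turn": [0.0,0.0,0.0],"fingers": 0.0},{"delta_pos": [-0.1,-0.3496,0.03],"turn": [0.0,-0.003,0.0],"fingers": 0.0},{"delta_pos": [-0.1,-0.3496,0.06],"turn": [0.0,-0.003,0.0],"fingers": 0.0},{"delta_pos": [-0.1,-0.3496,0.08],"turn": [0.0,-0.003,0.0],"fingers": 0.0},{"delta_pos": [-0.1,-0.3496,0.08],"turn": [0.0,-0.003,0.0],"fingers": 0.0},{"delta_pos": [-0.1,-0.3496,0.08],"turn": [0.0,-0.003,0.0],"fingers": 0.0}]'

```text
clock: 9.32
position: [0.5164, 0.0156, 0.1179]
ee_rot: [0.999, -0.035, -0.001, -0.0]
ft_force: [0.1, -0.1, 0.3]
grip_width: 1.005
grasp_force: 0.0
```

```bash
cat >> h.py <<'E'
def topc(h,r):  # container top, seen by the wrist camera
    w,Q=wcloud(); o=get_obs(); zt=o['position'][2]-h
    m=(np.hypot(Q[...,0],Q[...,1])<r+.015)&(abs(Q[...,2]-zt)<.006)&(w['range_z']>0)
    print('top',m.sum(),np.round(np.median(Q[m][:,2])-zt,4),cv2.minEnclosingCircle(Q[m][:,:2].astype(np.float32)*1000)); return w
E
python3 - <<'E'
from h import *
topc(.125,.013); go((516.5,15.5,44,-4))
E
```

```text
top 2110 -0.0004 ((4.085546970367432, 0.33875638246536255), 13.269798278808594)
now [516.6  15.6 118.1] clock 9.38 grip 0.997 0.0 ft [-0.2 -0.2 -0.4] j7 -1.89
-> (516.5, 15.5, 44, -4) d [0.0, 0.0001, 0.0741] turn [0.0, 0.002, -0.0]
```

Call:
move_arm --plan '[{"delta_pos": [0.003,0.0003,0.02],"turn": [0.0,0.0,0.0],"fingers": 0.0},{"delta_pos": [0.003,0.0003,0.045],"turn": [0.0,0.0,0.0],"fingers": 0.0},{"delta_pos": [0.003,0.0003,0.065],"turn": [0.0,0.0,0.0],"fingers": 0.0},{"delta_pos": [0.003,0.0003,0.074],"turn": [0.0,0.0,0.0],"fingers": 0.1},{"delta_pos": [0.003,0.0003,0.074],"turn": [0.0,0.0,0.0],"fingers": 0.2},{"delta_pos": [0.003,0.0003,0.074],"turn": [0.0,0.0,0.0],"fingers": 0.3},{"delta_pos": [0.003,0.0003,0.074],"turn": [0.0,0.0,0.0],"fingers": 0.5},{"delta_pos": [0.003,0.0003,0.074],"turn": [0.0,0.0,0.0],"fingers": 0.5},{"delta_pos": [0.003,0.0003,0.074],"turn": [0.0,0.0,0.0],"fingers": 0.5}]' --force 40

```text
clock: 10.5
position: [0.5195, 0.0151, 0.0439]
ee_rot: [0.999, -0.035, -0.001, 0.0]
ft_force: [-0.7, 1.2, 6.6]
grip_width: 0.624
grasp_force: 41.6
```

Run:
```python
from h import *
go((501,-333.5,110,-4));
```

```text
now [519.5  15.1  43.9] clock 10.5 grip 0.624 41.6 ft [-0.7  1.2  6.6] j7 -1.95
-> (501, -333.5, 110, -4) d [0.0059, 0.3491, -0.066] turn [0.0, 0.001, -0.0]
```

Call:
move_arm --plan '[{"delta_pos": [0.0,0.0,-0.03],"turn": [0.0,0.0,0.0],"fingers": 0.5},{"delta_pos": [0.0,0.0,-0.066],"turn": [0.0,0.0,0.0],"fingers": 0.5},{"delta_pos": [0.001,0.04,-0.066],"turn": [0.0,0.0,0.0],"fingers": 0.5},{"delta_pos": [0.002,0.095,-0.066],"turn": [0.0,0.0,0.0],"fingers": 0.5},{"delta_pos": [0.003,0.15,-0.066],"turn": [0.0,0.0,0.0],"fingers": 0.5},{"delta_pos": [0.004,0.205,-0.066],"turn": [0.0,0.0,0.0],"fingers": 0.5},{"delta_pos": [0.005,0.26,-0.066],"turn": [0.0,0.0,0.0],"fingers": 0.5},{"delta_pos": [0.006,0.31,-0.066],"turn": [0.0,0.0,0.0],"fingers": 0.5},{"delta_pos": [0.006,0.349,-0.06],"turn": [0.0,0.0,0.0],"fingers": 0.5},{"delta_pos": [0.006,0.349,-0.04],"turn": [0.0,0.0,0.0],"fingers": 0.5},{"delta_pos": [0.006,0.349,-0.015],"turn": [0.0,0.0,0.0],"fingers": 0.5},{"delta_pos": [0.006,0.349,-0.005],"turn": [0.0,0.0,0.0],"fingers": 0.5}]'

```text
clock: 12.0
position: [0.4995, -0.332, 0.046]
ee_rot: [0.999, -0.035, -0.003, -0.001]
ft_force: [-0.5, -1.0, -1.8]
grip_width: 0.623
grasp_force: 43.1
```

Call:
move_arm --plan '[{"delta_pos": [0.0,0.0,0.002],"turn": [0.0,0.0,0.0],"fingers": 0.5},{"delta_pos": [0.0,0.0,0.004],"turn": [0.0,0.0,0.0],"fingers": 0.5},{"delta_pos": [0.0,0.0,0.006],"turn": [0.0,0.0,0.0],"fingers": 0.5},{"delta_pos": [0.0,0.0,0.006],"turn": [0.0,0.0,0.0],"fingers": 0.5},{"delta_pos": [0.0,0.0,0.006],"turn": [0.0,0.0,0.0],"fingers": 0.5}]'

```text
clock: 12.62
position: [0.5004, -0.3336, 0.0423]
ee_rot: [0.999, -0.035, -0.001, 0.0]
ft_force: [-0.3, -0.1, -3.2]
grip_width: 0.621
grasp_force: 43.1
```

Run:
```python
from h import *
go((501,-333.5,38.7,-4));
```

```text
now [ 500.4 -333.6   42.3] clock 12.62 grip 0.621 43.1 ft [-0.3 -0.1 -3.2] j7 -1.29
-> (501, -333.5, 38.7, -4) d [0.0006, -0.0001, 0.0036] turn [0.0, 0.003, -0.0]
```

Call:
move_arm --plan '[{"delta_pos": [0.0,0.0,0.0015],"turn": [0.0,0.0,0.0],"fingers": 0.5},{"delta_pos": [0.0,0.0,0.003],"turn": [0.0,0.0,0.0],"fingers": 0.5},{"delta_pos": [0.0,0.0,0.0036],"turn": [0.0,0.0,0.0],"fingers": 0.5},{"delta_pos": [0.0,0.0,0.0036],"turn": [0.0,0.0,0.0],"fingers": 0.5},{"delta_pos": [0.0,0.0,0.0036],"turn": [0.0,0.0,0.0],"fingers": 0.3},{"delta_pos": [0.0,0.0,0.0036],"turn": [0.0,0.0,0.0],"fingers": 0.1},{"delta_pos": [0.0,0.0,0.0036],"turn": [0.0,0.0,0.0],"fingers": 0.0},{"delta_pos": [0.0,0.0,0.0036],"turn": [0.0,0.0,0.0],"fingers": 0.0},{"delta_pos": [0.0,0.0,-0.02],"turn": [0.0,0.0,0.0],"fingers": 0.0},{"delta_pos": [0.0,0.0,-0.06],"turn": [0.0,0.0,0.0],"fingers": 0.0},{"delta_pos": [0.0,0.0,-0.12],"turn": [0.0,0.0,0.0],"fingers": 0.0},{"delta_pos": [0.0,0.0,-0.15],"turn": [0.0,0.0,0.0],"fingers": 0.0}]'

```text
clock: 14.12
position: [0.5018, -0.3339, 0.1955]
ee_rot: [0.999, -0.035, 0.0, 0.001]
ft_force: [-0.0, 0.2, -0.2]
grip_width: 1.001
grasp_force: 0.0
```

Run:
```python
from h import *
go((530,121,190,-4))
c=camera('top'); W=cloud(c)
for h,x,y,r in ((.093,.59,-.34,.05),(.12,.501,-.3335,.03)):
    m=(abs(W[...,2]-h-.001)<.006)&(abs(W[...,0]-x)<r)&(abs(W[...,1]-y)<r)
    print(m.sum(),cv2.minEnclosingCircle(W[m][:,:2].astype(np.float32)*1000))
```

```text
now [ 501.8 -333.9  195.5] clock 14.12 grip 1.001 0.0 ft [-0.   0.2 -0.2] j7 -1.24
-> (530, 121, 190, -4) d [-0.0037, -0.4558, 0.0046] turn [0.002, -0.0, -0.0]
901 ((590.7642822265625, -339.1462707519531), 32.82094192504883)
60 ((495.7203674316406, -330.2101745605469), 12.426982879638672)
```

Call:
move_arm --plan '[{"delta_pos": [-0.0004,-0.04,0.0],"turn": [0.0,0.0,0.0],"fingers": 0.0},{"delta_pos": [-0.0008,-0.1,0.0],"turn": [0.0,0.0,0.0],"fingers": 0.0},{"delta_pos": [-0.0012,-0.16,0.0],"turn": [0.0,0.0,0.0],"fingers": 0.0},{"delta_pos": [-0.0017,-0.22,0.0],"turn": [0.0,0.0,0.0],"fingers": 0.0},{"delta_pos": [-0.0022,-0.28,0.0],"turn": [0.0,0.0,0.0],"fingers": 0.0},{"delta_pos": [-0.0027,-0.34,0.0],"turn": [0.0,0.0,0.0],"fingers": 0.0},{"delta_pos": [-0.0032,-0.4,0.0],"turn": [0.0,0.0,0.0],"fingers": 0.0},{"delta_pos": [-0.0037,-0.445,0.005],"turn": [0.0,0.0,0.0],"fingers": 0.0},{"delta_pos": [-0.0037,-0.456,0.03],"turn": [0.0,0.0,0.0],"fingers": 0.0},{"delta_pos": [-0.0037,-0.456,0.06],"turn": [0.0,0.0,0.0],"fingers": 0.0},{"delta_pos": [-0.0037,-0.456,0.075],"turn": [0.0,0.0,0.0],"fingers": 0.0},{"delta_pos": [-0.0037,-0.456,0.075],"turn": [0.0,0.0,0.0],"fingers": 0.0}]'

```text
clock: 15.68
position: [0.5284, 0.1212, 0.1163]
ee_rot: [0.999, -0.035, -0.002, 0.0]
ft_force: [0.2, 0.8, 0.5]
grip_width: 0.997
grasp_force: 0.0
```

Run:
```python
from h import *
topc(.108,.033); go((530,121,44,-4))
c=camera('top'); W=cloud(c)
m=(abs(W[...,2]-.121)<.006)&(abs(W[...,0]-.501)<.04)&(abs(W[...,1]+.3335)<.04)
print(m.sum(),cv2.minEnclosingCircle(W[m][:,:2].astype(np.float32)*1000))
```

```text
top 11428 -0.0021 ((2.602534532546997, 0.32945284247398376), 34.17786407470703)
now [529.  121.4 117.3] clock 15.72 grip 1.002 0.0 ft [ 1.3 -0.9  0.9] j7 -2.13
-> (530, 121, 44, -4) d [0.0012, 0.0003, 0.0733] turn [-0.0, 0.003, -0.001]
169 ((498.4151916503906, -332.2512512207031), 13.000571250915527)
```

Call:
move_arm --plan '[{"delta_pos": [0.002,0.0004,0.02],"turn": [0.0,0.0,0.0],"fingers": 0.0},{"delta_pos": [0.002,0.0004,0.045],"turn": [0.0,0.0,0.0],"fingers": 0.0},{"delta_pos": [0.002,0.0004,0.063],"turn": [0.0,0.0,0.0],"fingers": 0.0},{"delta_pos": [0.002,0.0004,0.072],"turn": [0.0,0.0,0.0],"fingers": 0.0},{"delta_pos": [0.002,0.0004,0.072],"turn": [0.0,0.0,0.0],"fingers": 0.1},{"delta_pos": [0.002,0.0004,0.072],"turn": [0.0,0.0,0.0],"fingers": 0.2},{"delta_pos": [0.002,0.0004,0.072],"turn": [0.0,0.0,0.0],"fingers": 0.4},{"delta_pos": [0.002,0.0004,0.072],"turn": [0.0,0.0,0.0],"fingers": 0.4},{"delta_pos": [0.002,0.0004,0.072],"turn": [0.0,0.0,0.0],"fingers": 0.4}]' --force 50

```text
clock: 16.9
position: [0.5313, 0.1214, 0.046]
ee_rot: [0.999, -0.035, -0.001, -0.0]
ft_force: [-1.0, -0.4, 6.9]
grip_width: 0.764
grasp_force: 55.2
```

Run:
```python
from h import *
go((411.5,-327.5,110,-4));
```

```text
now [531.3 121.4  46. ] clock 16.9 grip 0.764 55.2 ft [-1.  -0.4  6.9] j7 -2.18
-> (411.5, -327.5, 110, -4) d [-0.0881, 0.4562, -0.064] turn [-0.0, 0.001, -0.0]
```

Call:
move_arm --plan '[{"delta_pos": [0.0,0.0,-0.03],"turn": [0.0,0.0,0.0],"fingers": 0.4},{"delta_pos": [0.0,0.0,-0.064],"turn": [0.0,0.0,0.0],"fingers": 0.4},{"delta_pos": [-0.008,0.04,-0.064],"turn": [0.0,0.0,0.0],"fingers": 0.4},{"delta_pos": [-0.018,0.095,-0.064],"turn": [0.0,0.0,0.0],"fingers": 0.4},{"delta_pos": [-0.029,0.15,-0.064],"turn": [0.0,0.0,0.0],"fingers": 0.4},{"delta_pos": [-0.04,0.205,-0.064],"turn": [0.0,0.0,0.0],"fingers": 0.4},{"delta_pos": [-0.05,0.26,-0.064],"turn": [0.0,0.0,0.0],"fingers": 0.4},{"delta_pos": [-0.061,0.315,-0.064],"turn": [0.0,0.0,0.0],"fingers": 0.4},{"delta_pos": [-0.071,0.37,-0.064],"turn": [0.0,0.0,0.0],"fingers": 0.4},{"delta_pos": [-0.082,0.42,-0.064],"turn": [0.0,0.0,0.0],"fingers": 0.4},{"delta_pos": [-0.088,0.456,-0.06],"turn": [0.0,0.0,0.0],"fingers": 0.4},{"delta_pos": [-0.088,0.456,-0.04],"turn": [0.0,0.0,0.0],"fingers": 0.4}]'

```text
clock: 18.4
position: [0.4096, -0.3315, 0.0854]
ee_rot: [0.999, -0.038, -0.001, 0.001]
ft_force: [0.9, 0.7, -5.0]
grip_width: 0.764
grasp_force: 57.8
```

Call:
move_arm --plan '[{"delta_pos": [0.0,0.0,0.02],"turn": [0.0,0.0,0.0],"fingers": 0.4},{"delta_pos": [0.0,0.0,0.036],"turn": [0.0,0.0,0.0],"fingers": 0.4},{"delta_pos": [0.0,0.0,0.039],"turn": [0.0,0.0,0.0],"fingers": 0.4},{"delta_pos": [0.0,0.0,0.042],"turn": [0.0,0.0,0.0],"fingers": 0.4},{"delta_pos": [0.0,0.0,0.042],"turn": [0.0,0.0,0.0],"fingers": 0.4},{"delta_pos": [0.0,0.0,0.042],"turn": [0.0,0.0,0.0],"fingers": 0.4}]'

```text
clock: 19.15
position: [0.4111, -0.3278, 0.0438]
ee_rot: [0.999, -0.035, -0.001, 0.0]
ft_force: [-0.4, -0.5, -4.5]
grip_width: 0.759
grasp_force: 57.8
```

Run:
```python
from h import *
go((411.5,-327.5,40.9,-4));
```

```text
now [ 411.1 -327.8   43.8] clock 19.15 grip 0.759 57.8 ft [-0.4 -0.5 -4.5] j7 -1.19
-> (411.5, -327.5, 40.9, -4) d [0.0004, -0.0004, 0.0029] turn [0.001, 0.002, -0.0]
```

Call:
move_arm --plan '[{"delta_pos": [0.0,0.0,0.0015],"turn": [0.0,0.0,0.0],"fingers": 0.4},{"delta_pos": [0.0,0.0,0.0029],"turn": [0.0,0.0,0.0],"fingers": 0.4},{"delta_pos": [0.0,0.0,0.0029],"turn": [0.0,0.0,0.0],"fingers": 0.4},{"delta_pos": [0.0,0.0,0.0029],"turn": [0.0,0.0,0.0],"fingers": 0.4},{"delta_pos": [0.0,0.0,0.0029],"turn": [0.0,0.0,0.0],"fingers": 0.2},{"delta_pos": [0.0,0.0,0.0029],"turn": [0.0,0.0,0.0],"fingers": 0.0},{"delta_pos": [0.0,0.0,0.0029],"turn": [0.0,0.0,0.0],"fingers": 0.0},{"delta_pos": [0.0,0.0,-0.02],"turn": [0.0,0.0,0.0],"fingers": 0.0},{"delta_pos": [0.0,0.0,-0.06],"turn": [0.0,0.0,0.0],"fingers": 0.0},{"delta_pos": [0.0,0.0,-0.11],"turn": [0.0,0.0,0.0],"fingers": 0.0},{"delta_pos": [0.0,0.0,-0.14],"turn": [0.0,0.0,0.0],"fingers": 0.0}]'

```text
clock: 20.52
position: [0.4119, -0.328, 0.1858]
ee_rot: [0.999, -0.035, -0.0, 0.001]
ft_force: [-0.7, -0.5, 0.6]
grip_width: 0.998
grasp_force: 0.0
```

Run:
```python
from h import *
go((630,94,160,86))
c=camera('scene'); save(c,'scene2')
```

```text
now [ 411.9 -328.   185.8] clock 20.52 grip 0.998 0.0 ft [-0.7 -0.5  0.6] j7 -1.12
-> (630, 94, 160, 86) d [0.188, -0.4363, 0.0249] turn [0.001, 0.002, -1.571]
```

View pics/scene2.png

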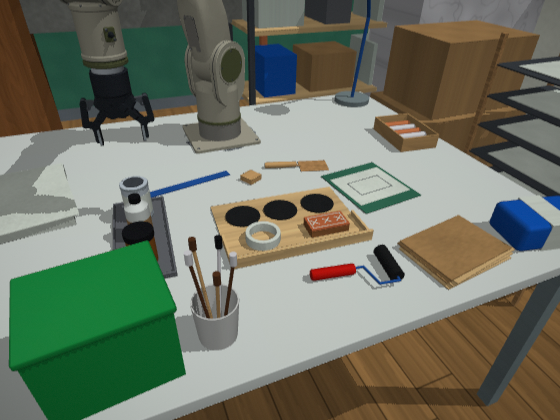

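All three containers stand upright on the tray, at (135,190), (135,210) and (138,240). The coasters at (243,216), (280,210) and (317,203) are bare. I'll move over the block and measure the coasters on the way.

Call:
move_arm --plan '[{"delta_pos": [0.017,-0.04,0.0],"turn": [0.0,0.0,-0.15],"fingers": 0.0},{"delta_pos": [0.036,-0.085,0.0],"turn": [0.0,0.0,-0.32],"fingers": 0.0},{"delta_pos": [0.056,-0.13,0.0],"turn": [0.0,0.0,-0.49],"fingers": 0.0},{"delta_pos": [0.075,-0.175,0.0],"turn": [0.0,0.0,-0.66],"fingers": 0.0},{"delta_pos": [0.095,-0.22,0.0],"turn": [0.0,0.0,-0.83],"fingers": 0.0},{"delta_pos": [0.114,-0.265,0.0],"turn": [0.0,0.0,-1.0],"fingers": 0.0},{"delta_pos": [0.134,-0.31,0.0],"turn": [0.0,0.0,-1.17],"fingers": 0.0},{"delta_pos": [0.153,-0.355,0.0],"turn": [0.0,0.0,-1.34],"fingers": 0.0},{"delta_pos": [0.173,-0.4,0.0],"turn": [0.0,0.0,-1.5],"fingers": 0.0},{"delta_pos": [0.188,-0.4363,0.025],"turn": [0.001,0.002,-1.571],"fingers": 0.0},{"delta_pos": [0.188,-0.4363,0.025],"turn": [0.001,0.002,-1.571],"fingers": 0.0},{"delta_pos": [0.188,-0.4363,0.025],"turn": [0.001,0.002,-1.571],"fingers": 0.0}]'

```text
clock: 22.08
position: [0.6293, 0.0939, 0.1575]
ee_rot: [0.732, 0.682, -0.0, -0.002]
ft_force: [-1.1, -1.7, 0.4]
grip_width: 0.999
grasp_force: 0.0
```

```bash
cat >> h.py <<'E'
def rects(w,Q,mask,h,n,pick=max):
    # contour of the mask, cast from the wrist camera onto the horizontal plane z=h, in world coordinates
    o=get_obs(); R=Ro.from_quat(o['ee_rot']).as_matrix(); p=np.array(o['position'])
    cs,_=cv2.findContours(mask.astype(np.uint8),cv2.RETR_EXTERNAL,cv2.CHAIN_APPROX_NONE); k=max(cs,key=cv2.contourArea)[:,0]
    T=w['tool_from_camera']; M=R@T[:3,:3]; c0=R@T[:3,3]+p
    d=np.stack([(k[:,0]-w['cx'])/w['fx'],(k[:,1]-w['cy'])/w['fy'],np.ones(len(k))],-1)@M.T
    P=c0+d*((h-c0[2])/d[:,2])[:,None]; r=np.hstack(cv2.minAreaRect(P[:,:2].astype(np.float32)*1000)); print(n,np.round(r,1)); return r
E
python3 - <<'E'
from h import *
go((630,94,160,86)); w,Q=wcloud(); save(w,'wrist3'); hsv=cv2.cvtColor(w['color'],cv2.COLOR_RGB2HSV)
red=((hsv[...,0]<9)|(hsv[...,0]>172))&(hsv[...,1]>130)
k=cv2.morphologyEx(red.astype(np.uint8),cv2.MORPH_CLOSE,np.ones((15,15)))
rects(w,Q,k,.030,'block'); tips()
c=camera('top'); np.savez('pics/top3.npz',**c); v,u=np.indices(c['range_z'].shape)
dk=((c['color'].max(-1)<60)&(u>185)&(u<370)&(v>205)&(v<275)).astype(np.uint8)
cs,_=cv2.findContours(dk,cv2.RETR_EXTERNAL,cv2.CHAIN_APPROX_NONE)
for q in cs:
    if cv2.contourArea(q)>800:
        P=ray(c,q[:,0],.010)[:,:2].astype(np.float32)*1000; print('coaster',np.round(np.hstack(cv2.fitEllipse(P)),1))
E
```

```text
now [629.3  93.9 157.5] clock 22.07 grip 0.999 0.0 ft [-1.1 -1.7  0.4] j7 -0.55
-> (630, 94, 160, 86) d [0.0002, 0.0007, -0.0025] turn [-0.003, -0.002, -0.001]
block [633.9  93.7  99.1  54.3  85.6]
tip -1 3404 [-0.0269, 0.0405, -0.0506]
tip 1 3422 [-0.0268, 0.0436, -0.0506]
```

View pics/wrist3.png

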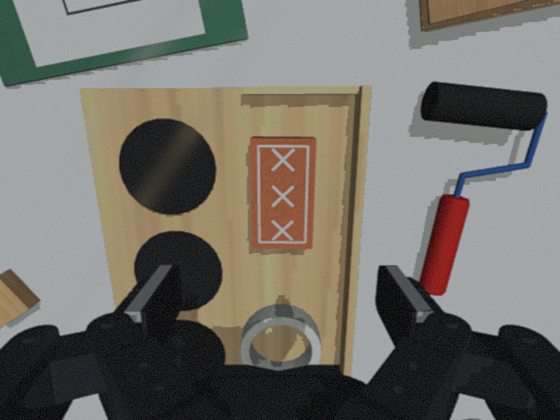

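The block is at (283,192), slightly right of the finger centre line at column 278. The back lip is at column 355 and the tape at (280,342). I'll descend in guarded steps with the fingers partly closed.

Call:
move_arm --plan '[{"delta_pos": [0.0,0.0035,0.03],"turn": [0.0,0.0,0.0],"fingers": 0.15},{"delta_pos": [0.0,0.0035,0.07],"turn": [0.0,0.0,0.0],"fingers": 0.15},{"delta_pos": [0.0,0.0035,0.11],"turn": [0.0,0.0,0.0],"fingers": 0.15},{"delta_pos": [0.0,0.0035,0.14],"turn": [0.0,0.0,0.0],"fingers": 0.15},{"delta_pos": [0.0,0.0035,0.147],"turn": [0.0,0.0,0.0],"fingers": 0.15},{"delta_pos": [0.0,0.0035,0.147],"turn": [0.0,0.0,0.0],"fingers": 0.15},{"delta_pos": [0.0,0.0035,0.147],"turn": [0.0,0.0,0.0],"fingers": 0.15}]'

```text
clock: 23.1
position: [0.6335, 0.0945, 0.0124]
ee_rot: [0.732, 0.682, 0.001, -0.001]
ft_force: [0.5, 0.2, 0.1]
grip_width: 0.855
grasp_force: 0.0
```

Run:
```python
from h import *
go((633,94,-8,86)); w,Q=wcloud(); save(w,'wrist4'); hsv=cv2.cvtColor(w['color'],cv2.COLOR_RGB2HSV)
red=((hsv[...,0]<9)|(hsv[...,0]>172))&(hsv[...,1]>130)
k=cv2.morphologyEx(red.astype(np.uint8),cv2.MORPH_CLOSE,np.ones((15,15)))
rects(w,Q,k,.030,'block'); z=w['range_z']
o=get_obs(); p=Q.reshape(-1,3); ok=(z.ravel()>0)&(abs(p[:,0])<.03)&(p[:,2]>-.06)
h,e=np.histogram(p[ok,2],np.arange(-.06,.02,.004)); print(dict(zip(np.round(e[:-1],3).tolist(),h.tolist())))
f=ok&(abs(p[:,0])<.013)&(abs(p[:,1])>.033)&(abs(p[:,1])<.045); 
for s in (-1,1): q=p[f&(p[:,1]*s>0)]; print(s,np.round(np.percentile(q,[1,50,99],axis=0),4).tolist())
```

```text
now [633.5  94.5  12.4] clock 23.1 grip 0.855 0.0 ft [0.5 0.2 0.1] j7 -0.63
-> (633, 94, -8, 86) d [-0.0006, -0.0005, 0.0204] turn [0.0, -0.002, -0.001]
block [633.5  90.9 110.7  55.2  85.7]
{-0.06: 871, -0.056: 616, -0.052: 714, -0.048: 690, -0.044: 616, -0.04: 542, -0.036: 499, -0.032: 457, -0.028: 319, -0.024: 114, -0.02: 15965, -0.016: 339, -0.012: 273, -0.008: 300, -0.004: 419, 0.0: 13365, 0.004: 12500, 0.008: 3245, 0.012: 9151}
-1 [[-0.0119, -0.0448, -0.0597], [0.0049, -0.0354, -0.0382], [0.012, -0.0334, 0.0072]]
1 [[-0.0122, 0.0337, -0.0596], [0.0044, 0.0381, -0.0375], [0.0121, 0.0446, 0.0073]]
```

View pics/wrist4.png

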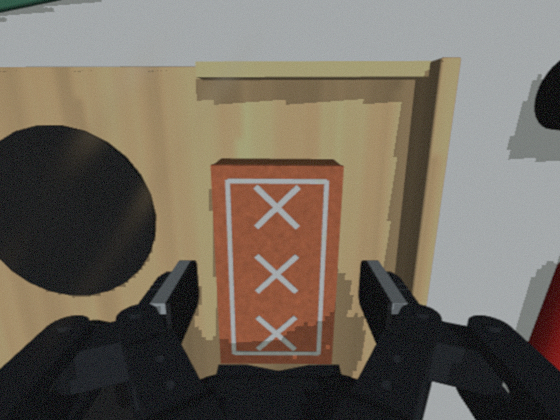

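The block is centred between the fingers (columns 212–343, fingers at 195 and 362). The tips are about 6 mm above its top and clear of the back lip.

Call:
move_arm --plan '[{"delta_pos": [0.0,0.0,0.006],"turn": [0.0,0.0,0.0],"fingers": 0.15},{"delta_pos": [0.0,0.0,0.012],"turn": [0.0,0.0,0.0],"fingers": 0.15},{"delta_pos": [0.0,0.0,0.0165],"turn": [0.0,0.0,0.0],"fingers": 0.15},{"delta_pos": [0.0,0.0,0.0165],"turn": [0.0,0.0,0.0],"fingers": 0.15},{"delta_pos": [0.0,0.0,0.0165],"turn": [0.0,0.0,0.0],"fingers": 0.25},{"delta_pos": [0.0,0.0,0.0165],"turn": [0.0,0.0,0.0],"fingers": 0.35},{"delta_pos": [0.0,0.0,0.0165],"turn": [0.0,0.0,0.0],"fingers": 0.5},{"delta_pos": [0.0,0.0,0.0165],"turn": [0.0,0.0,0.0],"fingers": 0.5},{"delta_pos": [0.0,0.0,0.0165],"turn": [0.0,0.0,0.0],"fingers": 0.5}]' --force 40

```text
clock: 24.28
position: [0.6328, 0.0946, -0.0054]
ee_rot: [0.731, 0.682, 0.0, -0.001]
ft_force: [-2.2, -0.6, 4.6]
grip_width: 0.646
grasp_force: 43.6
```

Run:
```python
from h import *
go((633,94,80,86),(495,316,80,96))
```

```text
now [632.8  94.6  -5.4] clock 24.27 grip 0.646 43.6 ft [-2.2 -0.6  4.6] j7 -0.64
-> (633, 94, 80, 86) d [-0.0004, 0.0001, -0.0854] turn [-0.002, -0.002, -0.0]
-> (495, 316, 80, 96) d [0.2114, -0.1531, -0.0847] turn [-0.001, -0.002, -0.175]
```

Call:
move_arm --plan '[{"delta_pos": [0.0,0.0,-0.03],"turn": [0.0,0.0,0.0],"fingers": 0.5},{"delta_pos": [0.0,0.0,-0.08],"turn": [0.0,0.0,0.0],"fingers": 0.5},{"delta_pos": [0.01,-0.02,-0.12],"turn": [0.0,0.0,-0.03],"fingers": 0.5},{"delta_pos": [0.04,-0.06,-0.125],"turn": [0.0,0.0,-0.08],"fingers": 0.5},{"delta_pos": [0.08,-0.105,-0.125],"turn": [0.0,0.0,-0.14],"fingers": 0.5},{"delta_pos": [0.12,-0.147,-0.125],"turn": [0.0,0.0,-0.175],"fingers": 0.5},{"delta_pos": [0.12,-0.147,-0.125],"turn": [0.0,0.0,-0.175],"fingers": 0.5},{"delta_pos": [0.12,-0.147,-0.125],"turn": [0.0,0.0,-0.175],"fingers": 0.5},{"delta_pos": [0.12,-0.147,-0.125],"turn": [0.0,0.0,-0.175],"fingers": 0.5}]'

```text
clock: 25.4
position: [0.4953, 0.223, 0.1194]
ee_rot: [0.67, 0.742, -0.0, -0.002]
ft_force: [0.5, 0.8, -1.2]
grip_width: 0.646
grasp_force: 43.0
```

```bash
cat > mat.py <<'E'
from h import *
import sys
go((494,316.5,60,96)); w,Q=wcloud(); save(w,sys.argv[1])
o=get_obs(); R=Ro.from_quat(o['ee_rot']).as_matrix(); p=np.array(o['position'])
g=cv2.cvtColor(w['color'],cv2.COLOR_RGB2GRAY)
m=cv2.adaptiveThreshold(g,255,cv2.ADAPTIVE_THRESH_MEAN_C,cv2.THRESH_BINARY_INV,21,20)
cs,hi=cv2.findContours(m,cv2.RETR_CCOMP,cv2.CHAIN_APPROX_NONE)
T=w['tool_from_camera']; M=R@T[:3,:3]; c0=R@T[:3,3]+p
for k,h in zip(cs,hi[0]):
    if cv2.contourArea(k)<6000: continue
    k=k[:,0]; d=np.stack([(k[:,0]-w['cx'])/w['fx'],(k[:,1]-w['cy'])/w['fy'],np.ones(len(k))],-1)@M.T
    P=c0+d*((.004-c0[2])/d[:,2])[:,None]; print('hole' if h[3]>=0 else 'outer',k.min(0),k.max(0),np.round(np.hstack(cv2.minAreaRect(P[:,:2].astype(np.float32)*1000)),1))
E
python3 mat.py wrist5
```

```text
now [495.3 223.  119.4] clock 25.4 grip 0.646 43.0 ft [ 0.5  0.8 -1.2] j7 -0.66
-> (494, 316.5, 60, 96) d [0.0931, 0.0085, 0.0596] turn [-0.002, -0.002, -0.002]
outer [240   0] [336 158] [493.9 315.3  70.6 113.7   6. ]
hole [242   2] [335 157] [493.9 315.   67.7 111.6   6. ]
```

View pics/wrist5.png

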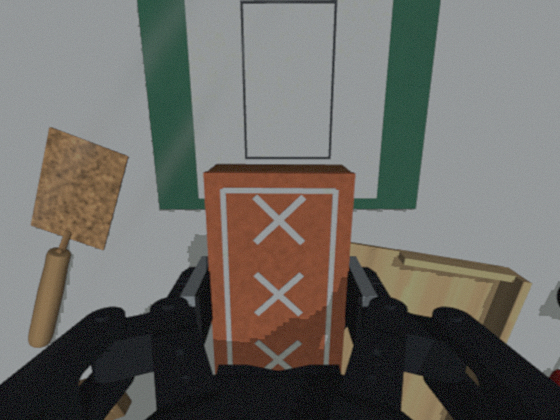

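The outline is fully visible: corners (243,3), (336,3), (245,157), (331,157). The block is held straight and face up between the fingers, centred near column 280.

Call:
move_arm --plan '[{"delta_pos": [0.03,0.003,0.0],"turn": [0.0,0.0,0.0],"fingers": 0.5},{"delta_pos": [0.07,0.006,0.01],"turn": [-0.001,-0.001,-0.002],"fingers": 0.5},{"delta_pos": [0.0922,0.0077,0.03],"turn": [-0.001,-0.001,-0.002],"fingers": 0.5},{"delta_pos": [0.0922,0.0077,0.06],"turn": [-0.001,-0.001,-0.002],"fingers": 0.5},{"delta_pos": [0.0922,0.0077,0.09],"turn": [-0.001,-0.001,-0.002],"fingers": 0.5},{"delta_pos": [0.0922,0.0077,0.11],"turn": [-0.001,-0.001,-0.002],"fingers": 0.5},{"delta_pos": [0.0922,0.0077,0.115],"turn": [-0.001,-0.001,-0.002],"fingers": 0.5},{"delta_pos": [0.0922,0.0077,0.115],"turn": [-0.001,-0.001,-0.002],"fingers": 0.5},{"delta_pos": [0.0922,0.0077,0.115],"turn": [-0.001,-0.001,-0.002],"fingers": 0.5}]'

```text
clock: 26.58
position: [0.4929, 0.3173, 0.006]
ee_rot: [0.668, 0.744, 0.001, -0.001]
ft_force: [-0.2, -0.0, -0.9]
grip_width: 0.648
grasp_force: 43.0
```

Run:
```python
from h import *
go((493.3,315.5,-7.0,96)); w,Q=wcloud(); save(w,'wrist6')
```

```text
now [492.9 317.3   6. ] clock 26.57 grip 0.648 43.0 ft [-0.2 -0.  -0.9] j7 -0.93
-> (493.3, 315.5, -7.0, 96) d [-0.0019, 0.0002, 0.013] turn [0.001, -0.002, 0.002]
```

View pics/wrist6.png

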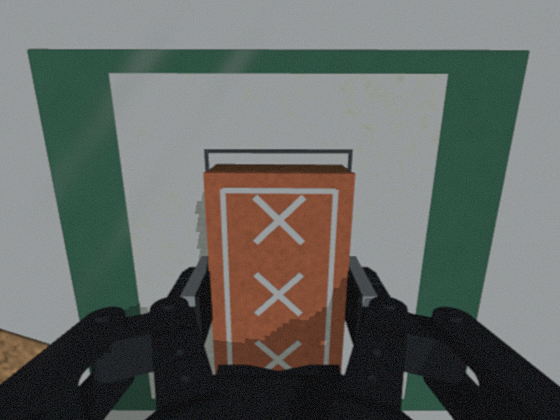

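The block sits between the outline's side lines (columns 205–352, block centre about 279). It needs about 1.4 mm back along the tool's x. Lowering it.

Call:
move_arm --plan '[{"delta_pos": [-0.0014,0.0002,0.004],"turn": [0.0,-0.001,0.001],"fingers": 0.5},{"delta_pos": [-0.0014,0.0002,0.008],"turn": [0.0,-0.001,0.001],"fingers": 0.5},{"delta_pos": [-0.0014,0.0002,0.01],"turn": [0.0,-0.001,0.001],"fingers": 0.5},{"delta_pos": [-0.0014,0.0002,0.0115],"turn": [0.0,-0.001,0.001],"fingers": 0.5},{"delta_pos": [-0.0014,0.0002,0.0115],"turn": [0.0,-0.001,0.001],"fingers": 0.5},{"delta_pos": [-0.0014,0.0002,0.0115],"turn": [0.0,-0.001,0.001],"fingers": 0.5}]'

```text
clock: 27.38
position: [0.4925, 0.3156, -0.0065]
ee_rot: [0.669, 0.744, -0.0, -0.0]
ft_force: [0.6, -0.0, -1.2]
grip_width: 0.642
grasp_force: 43.0
```

Run:
```python
from h import *
go((493.3,315.5,-7.2,96))
```

```text
now [492.5 315.6  -6.5] clock 27.38 grip 0.642 43.0 ft [ 0.6 -0.  -1.2] j7 -0.93
-> (493.3, 315.5, -7.2, 96) d [-0.0002, 0.0007, 0.0007] turn [-0.001, -0.0, 0.001]
```

Call:
move_arm --plan '[{"delta_pos": [0.0,0.0005,0.0006],"turn": [0.0,0.0,0.0],"fingers": 0.5},{"delta_pos": [0.0,0.0005,0.001],"turn": [0.0,0.0,0.0],"fingers": 0.5},{"delta_pos": [0.0,0.0005,0.001],"turn": [0.0,0.0,0.0],"fingers": 0.5},{"delta_pos": [0.0,0.0005,0.001],"turn": [0.0,0.0,0.0],"fingers": 0.3},{"delta_pos": [0.0,0.0005,0.001],"turn": [0.0,0.0,0.0],"fingers": 0.15},{"delta_pos": [0.0,0.0005,0.001],"turn": [0.0,0.0,0.0],"fingers": 0.0},{"delta_pos": [0.0,0.0005,0.001],"turn": [0.0,0.0,0.0],"fingers": 0.0},{"delta_pos": [0.0,0.0005,-0.02],"turn": [0.0,0.0,0.0],"fingers": 0.0},{"delta_pos": [0.0,0.0005,-0.06],"turn": [0.0,0.0,0.0],"fingers": 0.0},{"delta_pos": [-0.03,0.0005,-0.11],"turn": [0.0,0.0,0.0],"fingers": 0.0},{"delta_pos": [-0.06,0.0005,-0.17],"turn": [0.0,0.0,0.0],"fingers": 0.0},{"delta_pos": [-0.06,0.0005,-0.2],"turn": [0.0,0.0,0.0],"fingers": 0.0}]'

```text
clock: 28.88
position: [0.5007, 0.2545, 0.1975]
ee_rot: [0.67, 0.743, 0.001, 0.001]
ft_force: [0.3, 1.1, -0.7]
grip_width: 1.003
grasp_force: 0.0
```

Run:
```python
from h import *
go((411.5,-327.5,190,-4)); w,Q=wcloud(); save(w,'wrist7')
```

```text
now [500.7 254.5 197.5] clock 28.88 grip 1.003 0.0 ft [ 0.3  1.1 -0.7] j7 -0.68
-> (411.5, -327.5, 190, -4) d [-0.5696, -0.1489, 0.0072] turn [0.002, -0.002, 1.744]
```

View pics/wrist7.png

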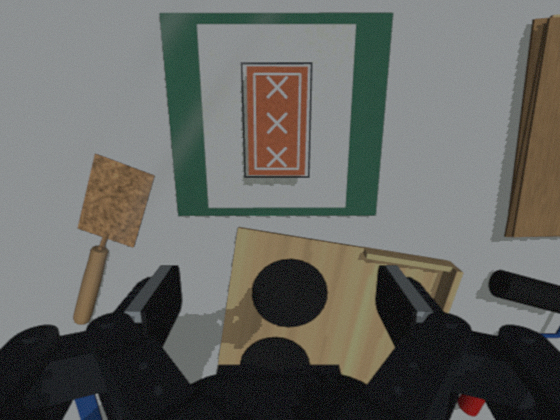

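The block lies inside the outline: outline (242–312, 63–177), block within it. A numeric check follows.

```bash
cat > chk.py <<'E'
from h import *
w,Q=wcloud(); hsv=cv2.cvtColor(w['color'],cv2.COLOR_RGB2HSV); v,u=np.indices(hsv.shape[:2])
red=((hsv[...,0]<11)|(hsv[...,0]>172))&(hsv[...,1]>120)&(u>200)&(u<360)&(v<200)
k=cv2.morphologyEx(red.astype(np.uint8),cv2.MORPH_CLOSE,np.ones((9,9)))
rects(w,Q,k,.028,'block')
g=cv2.cvtColor(w['color'],cv2.COLOR_RGB2GRAY)
paper=(g>110)&(hsv[...,1]<40)&(u>195)&(u<360)&(v>20)&(v<210)
n,l,st,ce=cv2.connectedComponentsWithStats((paper==0).astype(np.uint8)); i=l[120,277]; print(st[i]); rects(w,Q,l==i,.004,'outline outer')
E
python3 chk.py
```

```text
block [493.4 315.3  54.2  98.4   5.6]
[ 254   78   43   91 3379]
outline outer [493.6 315.   43.   89.8   5.8]
```

Call:
move_arm --plan '[{"delta_pos": [-0.05,-0.013,0.0],"turn": [0.0,0.0,0.15],"fingers": 0.0},{"delta_pos": [-0.1,-0.026,0.0],"turn": [0.0,0.0,0.31],"fingers": 0.0},{"delta_pos": [-0.15,-0.039,0.0],"turn": [0.0,0.0,0.46],"fingers": 0.0},{"delta_pos": [-0.2,-0.052,0.0],"turn": [0.0,0.0,0.61],"fingers": 0.0},{"delta_pos": [-0.25,-0.065,0.0],"turn": [0.0,0.0,0.77],"fingers": 0.0},{"delta_pos": [-0.3,-0.078,0.0],"turn": [0.0,0.0,0.92],"fingers": 0.0},{"delta_pos": [-0.35,-0.091,0.0],"turn": [0.0,0.0,1.07],"fingers": 0.0},{"delta_pos": [-0.4,-0.105,0.0],"turn": [0.0,0.0,1.22],"fingers": 0.0},{"delta_pos": [-0.45,-0.118,0.0],"turn": [0.0,0.0,1.38],"fingers": 0.0},{"delta_pos": [-0.5,-0.131,0.0],"turn": [0.0,0.0,1.53],"fingers": 0.0},{"delta_pos": [-0.545,-0.143,0.0],"turn": [0.0,0.0,1.67],"fingers": 0.0},{"delta_pos": [-0.5696,-0.149,0.007],"turn": [0.002,-0.002,1.744],"fingers": 0.0}]'

```text
clock: 30.48
position: [0.411, -0.3283, 0.1868]
ee_rot: [0.999, -0.036, -0.002, 0.0]
ft_force: [-0.5, 0.6, 0.4]
grip_width: 1.001
grasp_force: 0.0
```

Call:
move_arm --plan '[{"delta_pos": [0.0,0.0,0.02],"turn": [0.0,0.0,0.0],"fingers": 0.0},{"delta_pos": [0.0,0.0,0.05],"turn": [0.0,0.0,0.0],"fingers": 0.0},{"delta_pos": [0.0,0.0,0.07],"turn": [0.0,0.0,0.0],"fingers": 0.0},{"delta_pos": [0.0,0.0,0.07],"turn": [0.0,0.0,0.0],"fingers": 0.0},{"delta_pos": [0.0,0.0,0.07],"turn": [0.0,0.0,0.0],"fingers": 0.0}]'

```text
clock: 31.1
position: [0.412, -0.3262, 0.1175]
ee_rot: [0.999, -0.033, -0.001, 0.0]
ft_force: [-0.4, -0.1, -0.2]
grip_width: 1.001
grasp_force: 0.0
```

Run:
```python
from h import *
topc(.103,.033); go((411.7,-327.6,41,-4))
c=camera('top'); np.savez('pics/top4.npz',**c); v,u=np.indices(c['range_z'].shape)
dk=((c['color'].max(-1)<60)&(u>185)&(u<370)&(v>205)&(v<275)).astype(np.uint8)
cs,_=cv2.findContours(dk,cv2.RETR_EXTERNAL,cv2.CHAIN_APPROX_NONE)
for q in cs:
    if cv2.contourArea(q)>800:
        P=ray(c,q[:,0],.010)[:,:2].astype(np.float32)*1000; print('coaster',np.round(np.hstack(cv2.fitEllipse(P)),1))
```

```text
top 10574 -0.0012 ((-0.9018189907073975, 2.2135753631591797), 34.21812057495117)
now [ 412.1 -326.3  117.6] clock 31.15 grip 1.001 0.0 ft [-0.   0.  -0.7] j7 -1.15
-> (411.7, -327.6, 41, -4) d [-0.0002, 0.0012, 0.0766] turn [0.001, 0.002, 0.003]
coaster [511.3 -84.5  83.9  84.5 159.5]
coaster [519.9  16.7  84.1  84.6 135.7]
coaster [526.5 122.9  84.3  85.1 160.7]
```

Call:
move_arm --plan '[{"delta_pos": [-0.0005,0.0017,0.02],"turn": [0.0,0.0,0.002],"fingers": 0.0},{"delta_pos": [-0.0005,0.0017,0.045],"turn": [0.0,0.0,0.002],"fingers": 0.0},{"delta_pos": [-0.0005,0.0017,0.065],"turn": [0.0,0.0,0.002],"fingers": 0.0},{"delta_pos": [-0.0005,0.0017,0.0755],"turn": [0.0,0.0,0.002],"fingers": 0.0},{"delta_pos": [-0.0005,0.0017,0.0755],"turn": [0.0,0.0,0.002],"fingers": 0.1},{"delta_pos": [-0.0005,0.0017,0.0755],"turn": [0.0,0.0,0.002],"fingers": 0.2},{"delta_pos": [-0.0005,0.0017,0.0755],"turn": [0.0,0.0,0.002],"fingers": 0.4},{"delta_pos": [-0.0005,0.0017,0.0755],"turn": [0.0,0.0,0.002],"fingers": 0.4},{"delta_pos": [-0.0005,0.0017,0.0755],"turn": [0.0,0.0,0.002],"fingers": 0.4}]' --force 50

```text
clock: 32.33
position: [0.4112, -0.3281, 0.0421]
ee_rot: [0.999, -0.035, -0.001, 0.001]
ft_force: [-1.4, 2.3, 6.6]
grip_width: 0.764
grasp_force: 54.6
```

Run:
```python
from h import *
go((531.3,121.4,110,-4),(531.3,121.4,55,-4))
```

```text
now [ 411.2 -328.1   42.1] clock 32.33 grip 0.764 54.6 ft [-1.4  2.3  6.6] j7 -1.2
-> (531.3, 121.4, 110, -4) d [0.0886, -0.4566, -0.0686] turn [0.001, 0.002, 0.001]
-> (531.3, 121.4, 55, -4) d [0.0887, -0.4567, -0.0136] turn [0.001, 0.002, 0.001]
```

Call:
move_arm --plan '[{"delta_pos": [0.0,0.0,-0.03],"turn": [0.0,0.0,0.0],"fingers": 0.4},{"delta_pos": [0.0,0.0,-0.065],"turn": [0.0,0.0,0.0],"fingers": 0.4},{"delta_pos": [0.008,-0.04,-0.068],"turn": [0.0,0.0,0.0],"fingers": 0.4},{"delta_pos": [0.018,-0.095,-0.068],"turn": [0.0,0.0,0.0],"fingers": 0.4},{"delta_pos": [0.029,-0.15,-0.068],"turn": [0.0,0.0,0.0],"fingers": 0.4},{"delta_pos": [0.04,-0.205,-0.068],"turn": [0.0,0.0,0.0],"fingers": 0.4},{"delta_pos": [0.051,-0.26,-0.068],"turn": [0.0,0.0,0.0],"fingers": 0.4},{"delta_pos": [0.061,-0.315,-0.068],"turn": [0.0,0.0,0.0],"fingers": 0.4},{"delta_pos": [0.072,-0.37,-0.068],"turn": [0.0,0.0,0.0],"fingers": 0.4},{"delta_pos": [0.082,-0.425,-0.068],"turn": [0.0,0.0,0.0],"fingers": 0.4},{"delta_pos": [0.0886,-0.4566,-0.06],"turn": [0.001,0.002,0.001],"fingers": 0.4},{"delta_pos": [0.0886,-0.4566,-0.045],"turn": [0.001,0.002,0.001],"fingers": 0.4}]'

```text
clock: 33.83
position: [0.5308, 0.1248, 0.0856]
ee_rot: [0.999, -0.033, -0.0, -0.001]
ft_force: [-0.0, -0.8, -4.2]
grip_width: 0.76
grasp_force: 58.0
```

Call:
move_arm --plan '[{"delta_pos": [0.0,0.0,0.015],"turn": [0.0,0.0,0.0],"fingers": 0.4},{"delta_pos": [0.0,0.0,0.03],"turn": [0.0,0.0,0.0],"fingers": 0.4},{"delta_pos": [0.0,0.0,0.035],"turn": [0.0,0.0,0.0],"fingers": 0.4},{"delta_pos": [0.0,0.0,0.035],"turn": [0.0,0.0,0.0],"fingers": 0.4},{"delta_pos": [0.0,0.0,0.035],"turn": [0.0,0.0,0.0],"fingers": 0.4}]'

```text
clock: 34.45
position: [0.531, 0.1215, 0.0511]
ee_rot: [0.999, -0.035, -0.0, -0.001]
ft_force: [0.8, -0.0, -4.3]
grip_width: 0.759
grasp_force: 58.0
```

Run:
```python
from h import *
go((531.3,121.4,47,-4))
```

```text
now [531.  121.5  51.1] clock 34.45 grip 0.759 58.0 ft [ 0.8 -0.  -4.3] j7 -2.2
-> (531.3, 121.4, 47, -4) d [0.0003, 0.0001, 0.0041] turn [-0.001, 0.001, -0.001]
```

Call:
move_arm --plan '[{"delta_pos": [0.0002,0.0,0.0015],"turn": [0.0,0.0,0.0],"fingers": 0.4},{"delta_pos": [0.0002,0.0,0.003],"turn": [0.0,0.0,0.0],"fingers": 0.4},{"delta_pos": [0.0002,0.0,0.004],"turn": [0.0,0.0,0.0],"fingers": 0.4},{"delta_pos": [0.0002,0.0,0.004],"turn": [0.0,0.0,0.0],"fingers": 0.4},{"delta_pos": [0.0002,0.0,0.004],"turn": [0.0,0.0,0.0],"fingers": 0.4}]'

```text
clock: 35.08
position: [0.5311, 0.1216, 0.0472]
ee_rot: [0.999, -0.035, -0.0, -0.0]
ft_force: [-3.2, -0.5, 6.2]
grip_width: 0.763
grasp_force: 58.7
```

Call:
move_arm --plan '[{"delta_pos": [0.0,0.0,0.0],"turn": [0.0,0.0,0.0],"fingers": 0.2},{"delta_pos": [0.0,0.0,0.0],"turn": [0.0,0.0,0.0],"fingers": 0.1},{"delta_pos": [0.0,0.0,0.0],"turn": [0.0,0.0,0.0],"fingers": 0.0},{"delta_pos": [0.0,0.0,0.0],"turn": [0.0,0.0,0.0],"fingers": 0.0},{"delta_pos": [0.0,0.0,-0.02],"turn": [0.0,0.0,0.0],"fingers": 0.0},{"delta_pos": [0.0,0.0,-0.07],"turn": [0.0,0.0,0.0],"fingers": 0.0},{"delta_pos": [0.0,0.0,-0.12],"turn": [0.0,0.0,0.0],"fingers": 0.0},{"delta_pos": [0.0,0.0,-0.145],"turn": [0.0,0.0,0.0],"fingers": 0.0},{"delta_pos": [0.0,0.0,-0.145],"turn": [0.0,0.0,0.0],"fingers": 0.0}]'

```text
clock: 36.2
position: [0.5322, 0.122, 0.1949]
ee_rot: [0.999, -0.035, 0.002, -0.001]
ft_force: [-0.2, -0.4, -0.1]
grip_width: 1.004
grasp_force: 0.0
```

Run:
```python
from h import *
topc(.108,.033); go((501,-333.8,190,-4))
```

```text
top 5726 0.0007 ((-1.5230971574783325, 1.4128841161727905), 33.91373062133789)
now [531.5 121.6 193. ] clock 36.25 grip 0.998 0.0 ft [-0.6  0.8 -0.7] j7 -2.1
-> (501, -333.8, 190, -4) d [0.0015, 0.4564, 0.0026] turn [-0.001, -0.001, -0.0]
```

Call:
move_arm --plan '[{"delta_pos": [0.0,0.04,0.0],"turn": [0.0,0.0,0.0],"fingers": 0.0},{"delta_pos": [0.0,0.1,0.0],"turn": [0.0,0.0,0.0],"fingers": 0.0},{"delta_pos": [0.0,0.16,0.0],"turn": [0.0,0.0,0.0],"fingers": 0.0},{"delta_pos": [0.001,0.22,0.0],"turn": [0.0,0.0,0.0],"fingers": 0.0},{"delta_pos": [0.001,0.28,0.0],"turn": [0.0,0.0,0.0],"fingers": 0.0},{"delta_pos": [0.001,0.34,0.0],"turn": [0.0,0.0,0.0],"fingers": 0.0},{"delta_pos": [0.0015,0.4,0.0],"turn": [0.0,0.0,0.0],"fingers": 0.0},{"delta_pos": [0.0015,0.445,0.005],"turn": [0.0,0.0,0.0],"fingers": 0.0},{"delta_pos": [0.0015,0.4564,0.03],"turn": [0.0,0.0,0.0],"fingers": 0.0},{"delta_pos": [0.0015,0.4564,0.06],"turn": [0.0,0.0,0.0],"fingers": 0.0},{"delta_pos": [0.0015,0.4564,0.073],"turn": [0.0,0.0,0.0],"fingers": 0.0},{"delta_pos": [0.0015,0.4564,0.073],"turn": [0.0,0.0,0.0],"fingers": 0.0}]'

```text
clock: 37.75
position: [0.4999, -0.3333, 0.1174]
ee_rot: [0.999, -0.035, -0.002, -0.001]
ft_force: [-0.8, -0.4, 0.1]
grip_width: 1.001
grasp_force: 0.0
```

Run:
```python
from h import *
topc(.12,.013); go((501,-333.8,39,-4))
c=camera('top'); W=cloud(c)
m=(abs(W[...,2]-.109)<.006)&(abs(W[...,0]-.53)<.05)&(abs(W[...,1]-.1215)<.05)
print(m.sum(),cv2.minEnclosingCircle(W[m][:,:2].astype(np.float32)*1000))
```

```text
top 2013 -0.0013 ((1.474018931388855, 0.8459051847457886), 13.164349555969238)
now [ 500.6 -333.6  118.5] clock 37.8 grip 0.998 0.0 ft [-0.9 -0.1 -0.9] j7 -1.28
-> (501, -333.8, 39, -4) d [0.0006, 0.0002, 0.0795] turn [-0.001, 0.002, 0.0]
1093 ((528.1860961914062, 122.4244155883789), 33.96150207519531)
```

The tin is back within 0.5 mm of where it stood. Next is the bottle.

Call:
move_arm --plan '[{"delta_pos": [0.0005,0.0004,0.02],"turn": [0.0,0.0,0.0],"fingers": 0.0},{"delta_pos": [0.0005,0.0004,0.045],"turn": [0.0,0.0,0.0],"fingers": 0.0},{"delta_pos": [0.0005,0.0004,0.068],"turn": [0.0,0.0,0.0],"fingers": 0.0},{"delta_pos": [0.0005,0.0004,0.078],"turn": [0.0,0.0,0.0],"fingers": 0.1},{"delta_pos": [0.0005,0.0004,0.078],"turn": [0.0,0.0,0.0],"fingers": 0.2},{"delta_pos": [0.0005,0.0004,0.078],"turn": [0.0,0.0,0.0],"fingers": 0.3},{"delta_pos": [0.0005,0.0004,0.078],"turn": [0.0,0.0,0.0],"fingers": 0.5},{"delta_pos": [0.0005,0.0004,0.078],"turn": [0.0,0.0,0.0],"fingers": 0.5},{"delta_pos": [0.0005,0.0004,0.078],"turn": [0.0,0.0,0.0],"fingers": 0.5}]' --force 40

```text
clock: 38.98
position: [0.5016, -0.3345, 0.0414]
ee_rot: [0.999, -0.035, 0.0, 0.0]
ft_force: [-1.2, 1.7, 6.9]
grip_width: 0.622
grasp_force: 41.8
```

Run:
```python
from h import *
go((519.5,15.1,105,-4))
```

```text
now [ 501.6 -334.5   41.4] clock 38.98 grip 0.622 41.8 ft [-1.2  1.7  6.9] j7 -1.32
-> (519.5, 15.1, 105, -4) d [-0.0066, -0.35, -0.0637] turn [0.0, -0.0, -0.0]
```

Call:
move_arm --plan '[{"delta_pos": [0.0,0.0,-0.03],"turn": [0.0,0.0,0.0],"fingers": 0.5},{"delta_pos": [0.0,0.0,-0.064],"turn": [0.0,0.0,0.0],"fingers": 0.5},{"delta_pos": [-0.001,-0.04,-0.064],"turn": [0.0,0.0,0.0],"fingers": 0.5},{"delta_pos": [-0.002,-0.095,-0.064],"turn": [0.0,0.0,0.0],"fingers": 0.5},{"delta_pos": [-0.003,-0.15,-0.064],"turn": [0.0,0.0,0.0],"fingers": 0.5},{"delta_pos": [-0.004,-0.205,-0.064],"turn": [0.0,0.0,0.0],"fingers": 0.5},{"delta_pos": [-0.005,-0.26,-0.064],"turn": [0.0,0.0,0.0],"fingers": 0.5},{"delta_pos": [-0.006,-0.31,-0.064],"turn": [0.0,0.0,0.0],"fingers": 0.5},{"delta_pos": [-0.0064,-0.342,-0.064],"turn": [0.0,0.0,0.0],"fingers": 0.5},{"delta_pos": [-0.0064,-0.35,-0.055],"turn": [0.0,0.0,0.0],"fingers": 0.5},{"delta_pos": [-0.0064,-0.35,-0.035],"turn": [0.0,0.0,0.0],"fingers": 0.5},{"delta_pos": [-0.0064,-0.35,-0.02],"turn": [0.0,0.0,0.0],"fingers": 0.5}]'

```text
clock: 40.48
position: [0.5184, 0.0142, 0.0592]
ee_rot: [0.999, -0.036, -0.001, -0.0]
ft_force: [-0.0, 0.6, -2.1]
grip_width: 0.622
grasp_force: 43.1
```

Call:
move_arm --plan '[{"delta_pos": [0.0,0.0,0.005],"turn": [0.0,0.0,0.0],"fingers": 0.5},{"delta_pos": [0.0,0.0,0.009],"turn": [0.0,0.0,0.0],"fingers": 0.5},{"delta_pos": [0.0,0.0,0.01],"turn": [0.0,0.0,0.0],"fingers": 0.5},{"delta_pos": [0.0,0.0,0.01],"turn": [0.0,0.0,0.0],"fingers": 0.5},{"delta_pos": [0.0,0.0,0.01],"turn": [0.0,0.0,0.0],"fingers": 0.5}]'

```text
clock: 41.1
position: [0.5192, 0.0153, 0.0508]
ee_rot: [0.999, -0.035, -0.0, -0.0]
ft_force: [-0.8, 0.0, -1.7]
grip_width: 0.626
grasp_force: 43.1
```

Run:
```python
from h import *
go((519.6,15.1,46.3,-4))
```

```text
now [519.2  15.3  50.8] clock 41.1 grip 0.626 43.1 ft [-0.8  0.  -1.7] j7 -1.96
-> (519.6, 15.1, 46.3, -4) d [0.0004, 0.0001, 0.0045] turn [-0.001, 0.001, -0.0]
```

Call:
move_arm --plan '[{"delta_pos": [0.0003,0.0,0.0015],"turn": [0.0,0.0,0.0],"fingers": 0.5},{"delta_pos": [0.0003,0.0,0.003],"turn": [0.0,0.0,0.0],"fingers": 0.5},{"delta_pos": [0.0003,0.0,0.0042],"turn": [0.0,0.0,0.0],"fingers": 0.5},{"delta_pos": [0.0003,0.0,0.0044],"turn": [0.0,0.0,0.0],"fingers": 0.5},{"delta_pos": [0.0003,0.0,0.0044],"turn": [0.0,0.0,0.0],"fingers": 0.5}]'

```text
clock: 41.72
position: [0.5194, 0.0153, 0.0464]
ee_rot: [0.999, -0.035, -0.001, -0.0]
ft_force: [-2.0, -0.1, 3.7]
grip_width: 0.623
grasp_force: 43.2
```

Call:
move_arm --plan '[{"delta_pos": [0.0,0.0,0.0],"turn": [0.0,0.0,0.0],"fingers": 0.3},{"delta_pos": [0.0,0.0,0.0],"turn": [0.0,0.0,0.0],"fingers": 0.15},{"delta_pos": [0.0,0.0,0.0],"turn": [0.0,0.0,0.0],"fingers": 0.0},{"delta_pos": [0.0,0.0,0.0],"turn": [0.0,0.0,0.0],"fingers": 0.0},{"delta_pos": [0.0,0.0,-0.02],"turn": [0.0,0.0,0.0],"fingers": 0.0},{"delta_pos": [0.0,0.0,-0.07],"turn": [0.0,0.0,0.0],"fingers": 0.0},{"delta_pos": [0.0,0.0,-0.12],"turn": [0.0,0.0,0.0],"fingers": 0.0},{"delta_pos": [0.0,0.0,-0.145],"turn": [0.0,0.0,0.0],"fingers": 0.0},{"delta_pos": [0.0,0.0,-0.145],"turn": [0.0,0.0,0.0],"fingers": 0.0}]'

```text
clock: 42.85
position: [0.5208, 0.0155, 0.1943]
ee_rot: [0.999, -0.035, 0.002, -0.0]
ft_force: [0.3, 0.2, -0.4]
grip_width: 1.003
grasp_force: 0.0
```

Run:
```python
from h import *
topc(.125,.013); go((591.3,-340,185,-4))
```

```text
top 975 0.0015 ((-1.6770062446594238, 0.4076041877269745), 13.045085906982422)
now [519.9  15.2 192.6] clock 42.9 grip 1.003 0.0 ft [-0.7 -0.3 -0.7] j7 -1.86
-> (591.3, -340, 185, -4) d [0.0961, 0.3494, 0.0075] turn [-0.0, -0.001, -0.0]
```

Call:
move_arm --plan '[{"delta_pos": [0.014,0.05,0.0],"turn": [0.0,0.0,0.0],"fingers": 0.0},{"delta_pos": [0.029,0.105,0.0],"turn": [0.0,0.0,0.0],"fingers": 0.0},{"delta_pos": [0.044,0.16,0.0],"turn": [0.0,0.0,0.0],"fingers": 0.0},{"delta_pos": [0.059,0.215,0.0],"turn": [0.0,0.0,0.0],"fingers": 0.0},{"delta_pos": [0.074,0.27,0.0],"turn": [0.0,0.0,0.0],"fingers": 0.0},{"delta_pos": [0.089,0.325,0.0],"turn": [0.0,0.0,0.0],"fingers": 0.0},{"delta_pos": [0.0961,0.3494,0.01],"turn": [0.0,0.0,0.0],"fingers": 0.0},{"delta_pos": [0.0961,0.3494,0.04],"turn": [0.0,0.0,0.0],"fingers": 0.0},{"delta_pos": [0.0961,0.3494,0.075],"turn": [0.0,0.0,0.0],"fingers": 0.0},{"delta_pos": [0.0961,0.3494,0.09],"turn": [0.0,0.0,0.0],"fingers": 0.0},{"delta_pos": [0.0961,0.3494,0.09],"turn": [0.0,0.0,0.0],"fingers": 0.0},{"delta_pos": [0.0961,0.3494,0.09],"turn": [0.0,0.0,0.0],"fingers": 0.0}]'

```text
clock: 44.4
position: [0.5914, -0.3402, 0.1021]
ee_rot: [0.999, -0.035, 0.0, -0.0]
ft_force: [0.8, -1.4, 0.3]
grip_width: 1.0
grasp_force: 0.0
```

Run:
```python
from h import *
topc(.093,.032); go((591.3,-340,44.7,-4))
c=camera('top'); W=cloud(c)
m=(abs(W[...,2]-.126)<.006)&(abs(W[...,0]-.518)<.04)&(abs(W[...,1]-.015)<.04)
print(m.sum(),cv2.minEnclosingCircle(W[m][:,:2].astype(np.float32)*1000))
```

```text
top 10113 -0.0004 ((2.4307565689086914, 0.9041617512702942), 31.993013381958008)
now [ 591.5 -340.3  102.3] clock 44.45 grip 0.998 0.0 ft [-0.7  0.1  0.4] j7 -1.37
-> (591.3, -340, 44.7, -4) d [-0.0002, -0.0003, 0.0576] turn [0.0, -0.001, -0.0]
161 ((516.5701904296875, 16.79195785522461), 12.725191116333008)
```

Call:
move_arm --plan '[{"delta_pos": [0.0,0.0002,0.02],"turn": [0.0,0.0,0.0],"fingers": 0.0},{"delta_pos": [0.0,0.0002,0.04],"turn": [0.0,0.0,0.0],"fingers": 0.0},{"delta_pos": [0.0,0.0002,0.053],"turn": [0.0,0.0,0.0],"fingers": 0.0},{"delta_pos": [0.0,0.0002,0.057],"turn": [0.0,0.0,0.0],"fingers": 0.0},{"delta_pos": [0.0,0.0002,0.057],"turn": [0.0,0.0,0.0],"fingers": 0.1},{"delta_pos": [0.0,0.0002,0.057],"turn": [0.0,0.0,0.0],"fingers": 0.2},{"delta_pos": [0.0,0.0002,0.057],"turn": [0.0,0.0,0.0],"fingers": 0.4},{"delta_pos": [0.0,0.0002,0.057],"turn": [0.0,0.0,0.0],"fingers": 0.4},{"delta_pos": [0.0,0.0002,0.057],"turn": [0.0,0.0,0.0],"fingers": 0.4}]' --force 40

```text
clock: 45.62
position: [0.5911, -0.3404, 0.0446]
ee_rot: [0.999, -0.035, -0.0, -0.0]
ft_force: [-0.5, 1.1, 5.3]
grip_width: 0.737
grasp_force: 44.2
```

Run:
```python
from h import *
go((514.2,-84.1,115,-4))
```

```text
now [ 591.1 -340.4   44.6] clock 45.62 grip 0.737 44.2 ft [-0.5  1.1  5.3] j7 -1.39
-> (514.2, -84.1, 115, -4) d [-0.0947, -0.2503, -0.0703] turn [-0.0, 0.0, -0.0]
```

Call:
move_arm --plan '[{"delta_pos": [0.0,0.0,-0.03],"turn": [0.0,0.0,0.0],"fingers": 0.4},{"delta_pos": [0.0,0.0,-0.068],"turn": [0.0,0.0,0.0],"fingers": 0.4},{"delta_pos": [-0.015,-0.04,-0.07],"turn": [0.0,0.0,0.0],"fingers": 0.4},{"delta_pos": [-0.034,-0.09,-0.07],"turn": [0.0,0.0,0.0],"fingers": 0.4},{"delta_pos": [-0.053,-0.14,-0.07],"turn": [0.0,0.0,0.0],"fingers": 0.4},{"delta_pos": [-0.072,-0.19,-0.07],"turn": [0.0,0.0,0.0],"fingers": 0.4},{"delta_pos": [-0.087,-0.23,-0.07],"turn": [0.0,0.0,0.0],"fingers": 0.4},{"delta_pos": [-0.0945,-0.25,-0.065],"turn": [0.0,0.0,0.0],"fingers": 0.4},{"delta_pos": [-0.0945,-0.25,-0.045],"turn": [0.0,0.0,0.0],"fingers": 0.4},{"delta_pos": [-0.0945,-0.25,-0.025],"turn": [0.0,0.0,0.0],"fingers": 0.4},{"delta_pos": [-0.0945,-0.25,-0.012],"turn": [0.0,0.0,0.0],"fingers": 0.4},{"delta_pos": [-0.0945,-0.25,-0.01],"turn": [0.0,0.0,0.0],"fingers": 0.4}]'

```text
clock: 47.12
position: [0.5133, -0.0845, 0.053]
ee_rot: [0.999, -0.035, -0.002, -0.001]
ft_force: [-0.3, -0.1, -1.9]
grip_width: 0.739
grasp_force: 45.1
```

Call:
move_arm --plan '[{"delta_pos": [0.0,0.0,0.0],"turn": [0.0,0.0,0.0],"fingers": 0.4},{"delta_pos": [0.0,0.0,0.0],"turn": [0.0,0.0,0.0],"fingers": 0.4},{"delta_pos": [0.0,0.0,0.0],"turn": [0.0,0.0,0.0],"fingers": 0.4}]'

```text
clock: 47.5
position: [0.5142, -0.0843, 0.0545]
ee_rot: [0.999, -0.035, -0.0, -0.0]
ft_force: [-0.8, -0.2, -1.6]
grip_width: 0.736
grasp_force: 45.1
```

Run:
```python
from h import *
go((514.2,-84.1,49.5,-4))
```

```text
now [514.2 -84.3  54.5] clock 47.5 grip 0.736 45.1 ft [-0.8 -0.2 -1.6] j7 -1.75
-> (514.2, -84.1, 49.5, -4) d [-0.0, -0.0002, 0.005] turn [-0.001, 0.001, -0.0]
```

Call:
move_arm --plan '[{"delta_pos": [0.0,-0.0002,0.0015],"turn": [0.0,0.0,0.0],"fingers": 0.4},{"delta_pos": [0.0,-0.0002,0.003],"turn": [0.0,0.0,0.0],"fingers": 0.4},{"delta_pos": [0.0,-0.0002,0.0045],"turn": [0.0,0.0,0.0],"fingers": 0.4},{"delta_pos": [0.0,-0.0002,0.005],"turn": [0.0,0.0,0.0],"fingers": 0.4},{"delta_pos": [0.0,-0.0002,0.005],"turn": [0.0,0.0,0.0],"fingers": 0.4}]'

```text
clock: 48.12
position: [0.5142, -0.084, 0.0496]
ee_rot: [0.999, -0.035, -0.0, -0.0]
ft_force: [-2.9, 0.8, 5.0]
grip_width: 0.737
grasp_force: 45.8
```

Call:
move_arm --plan '[{"delta_pos": [0.0,0.0,0.0],"turn": [0.0,0.0,0.0],"fingers": 0.2},{"delta_pos": [0.0,0.0,0.0],"turn": [0.0,0.0,0.0],"fingers": 0.1},{"delta_pos": [0.0,0.0,0.0],"turn": [0.0,0.0,0.0],"fingers": 0.0},{"delta_pos": [0.0,0.0,0.0],"turn": [0.0,0.0,0.0],"fingers": 0.0},{"delta_pos": [0.0,0.0,-0.02],"turn": [0.0,0.0,0.0],"fingers": 0.0},{"delta_pos": [0.0,0.0,-0.07],"turn": [0.0,0.0,0.0],"fingers": 0.0},{"delta_pos": [0.0,0.0,-0.13],"turn": [0.0,0.0,0.0],"fingers": 0.0},{"delta_pos": [0.0,0.04,-0.15],"turn": [0.0,0.0,0.0],"fingers": 0.0},{"delta_pos": [0.0,0.1,-0.15],"turn": [0.0,0.0,0.0],"fingers": 0.0},{"delta_pos": [0.0,0.16,-0.15],"turn": [0.0,0.0,0.0],"fingers": 0.0},{"delta_pos": [0.0,0.2,-0.15],"turn": [0.0,0.0,0.0],"fingers": 0.0},{"delta_pos": [0.0,0.2,-0.15],"turn": [0.0,0.0,0.0],"fingers": 0.0}]'

```text
clock: 49.62
position: [0.4987, -0.2874, 0.1982]
ee_rot: [0.999, -0.038, -0.001, -0.0]
ft_force: [0.6, 0.7, -0.7]
grip_width: 1.001
grasp_force: 0.0
```

Run:
```python
from h import *
go(); c=camera('top'); W=cloud(c); save(c,'topend')
for n,h,x,y,r in (('tin',.108,.528,.1215,.05),('bottle',.125,.517,.0165,.04),('jar',.098,.513,-.0835,.05)):
    m=(abs(W[...,2]-h-.001)<.007)&(abs(W[...,0]-x)<r)&(abs(W[...,1]-y)<r)
    print(n,m.sum(),cv2.minEnclosingCircle(W[m][:,:2].astype(np.float32)*1000))
v,u=np.indices(c['range_z'].shape); t=(abs(W[...,2]-.031)<.006)&(u>290)&(u<345)&(v>160)&(v<210)
print('tape',cv2.minEnclosingCircle(W[t][:,:2].astype(np.float32)*1000))
```

```text
now [ 498.7 -287.4  198.2] clock 49.62 grip 1.001 0.0 ft [ 0.6  0.7 -0.7] j7 -1.31
tin 1099 ((528.1664428710938, 122.22257232666016), 33.78508377075195)
bottle 161 ((516.6255493164062, 16.918254852294922), 12.853594779968262)
jar 930 ((514.0654907226562, -83.23701477050781), 31.814586639404297)
tape ((617.8190307617188, -68.01746368408203), 41.91716003417969)
```

View pics/topend.png

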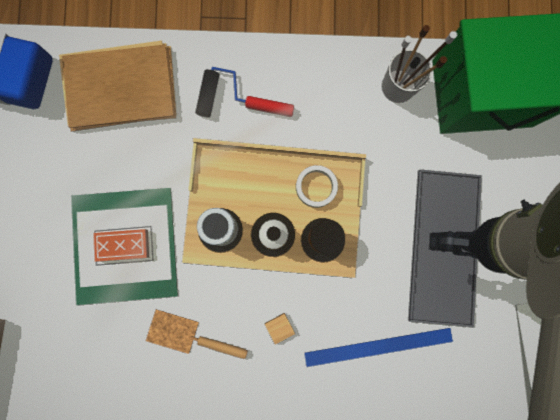

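The tin (219,229), bottle (272,234) and jar (322,240) are back on their coasters within about 1 mm of where they stood. The block lies squarely in the outline at (123,246), the tape hasn't moved, and the arm is clear. Handing in.

```bash
python3 -c "
from workcell import hand_in
print(hand_in())"
```

```text
the job is handed in; nothing more can be done
None
```

The job is handed in at about 50 s of the 147 s: the block lies face up and square inside the outline, and the tin, bottle and jar stand upright on their own coasters within about 1 mm of where they started, with the tape unmoved; the hand-in call gave no verdict.

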